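# Chock a roller on the sloping drip board

### The job

Leave the washed steel roller to drain on the sloping drip board, lying along the dark line and in the middle of it. It would roll off, so first set the two wooden wedges on the board, one under each half of the roller on its downhill side with their thin ends towards the roller; only then lay the roller gently against both wedges and let go, so that it stays put. Never drop it or let it roll away, and do not push the cup, jar, stapler or glue bottle about.

Things in the scene. Friction and masses are not known exactly. Their poses are not given: they have to be found in the camera images.
- drip_board: Sloping drip board, fixed to the bench: plywood topped with bare sheet aluminium, 180 mm (its x) by 240 mm (its y). Origin: centre of its underside, on the bench; z up. The top falls 8 degrees towards its -x edge, which faces the robot and is open: top height 10 mm at the -x edge (x = -90 mm), 35 mm at the +x edge. A rim of 3.5 mm radius runs along the other three edges, standing about 5 mm above the top. The board's yaw varies.
- line_mid (a point): Middle of the dark line that runs straight across the drip board along the board's y, at x = +30 mm in the board's frame, on the top face (26.9 mm above the bench). The point has the board's axes (x level, not along the slope).
- wedge_a: Loose wooden wedge, 65 mm long (its x), 40 mm wide (its y), 30 mm high, 180 g. Origin: centre of its underside. The thin end (3 mm thick) is at x = +32.5 mm; from there the top climbs at 45 degrees to full height at x = +5.5 mm and is flat to the upright back at x = -32.5 mm. The two long sides are upright and parallel, 40 mm apart.
- wedge_b: Second wedge, same as wedge_a; the two are interchangeable. With a wedge's slope touching the roller, both flat on the board, the roller's axis lies 45 mm from the wedge's origin along the wedge's x.
- roller: Loose steel roller, about 450 g: barrel 48 mm in diameter and 150 mm long, with a 12 mm stub axle 15 mm long at each end (180 mm over all). Origin: its centre; its y is the roller's axis. It starts lying level in the cradle, centre 46 mm above the bench, and rolls freely on the board.
- cradle: Grey plastic vee cradle fixed to the bench, 80 mm (x) by 140 mm (y); two vee blocks 18 mm thick and 40 mm high, centred at y = +/-55 mm, on an 8 mm base plate, so 92 mm of the roller's middle is free to grip. Origin: centre of its underside; the roller lies along its y.
- docking_cup: Bystander: black round cup, 118 x 104 mm, 50 mm high, on the bench. Origin: centre of underside. Leave it alone.
- screw_jar: Bystander: jar of screws with a round wooden lid, 56 mm across (lid up to 74 mm), 73 mm high, on the bench. Origin: centre of underside. Leave it alone.
- stapler: Bystander: black humped hand tool, 35 mm (x) by 128 mm (y), 52 mm high, on the bench. Origin: centre of underside. Leave it alone.
- glue_bottle: Bystander: white bottle with a black nozzle, 69 mm across, 206 mm high, behind the board. Origin: centre of underside. Leave it alone.
Mind the look-alikes: they are no part of the job. Leave any purple look-alike of the wedge_b alone. Leave any turquoise look-alike of the wedge_a alone.

How it is judged:
By the outcome, as a careful person would: the job done as asked, in the order asked, and still so for the second after the job is handed in, with the robot touching nothing.
It also fails if it takes over 72 s, if anything falls off the work surface, if the arm or the gripper's body presses on something with over 40 N, if the wrist force passes 120 N, or if a joint passes its speed limit or range.

### The arm

A 6-joint arm with a two-finger parallel gripper is mounted at the origin on a cart in front of the work surface, level with it; the furniture and walls round the work are solid. World frame = base frame: x ahead of the robot, y to its left, z up, the work surface at z = 0. Lengths are in m, angles in rad, forces in N, time in s.
With the tool pointing down it reaches from about 0.35 to 0.875 m from the base axis. Payload 15.5 kg.
Tool frame: the origin (TCP) lies midway between the tips of the shut fingers; the grasp point (between the pads) lies 19 mm behind it; z points along the fingers, x is the direction in which the jaws open and shut, and the axes are right-handed (so a half turn about z gives the same grasp; the last joint's range is limited). The gripper opens to 85 mm and grips with 20 to 120 N. Pads are 22 mm wide; open, the fingers measure 114 mm over their backs; the gripper's body (76 mm by 85 mm) begins 54 mm behind the grasp point. The pads swing forward as they close: fully open they stand 13 mm farther back than shut.
Start: joints at [-1.438, 0.494, 1.345, -0, 1.302, -0.096], TCP at [0.141, -0.609, 0.205] pointing down, gripper open.
Joint ranges: [-2.91, 2.91], [-0.82, 2.16], [0.22, 2.67], [-1.22, 4.37], [0.12, 2.79], [-3.08, 3.08]. Speed limits (rad/s): [1.89, 1.89, 2.57, 3.01, 3.01, 3.01].

### API

Orientations are given as a 3x3 rotation matrix whose columns are the frame's x, y, z axes.
In Python, from plant import state, read_camera, get_calibration, sign_off gives the robot as it stands.
- The arm moves only by the tool step_arm, never from a script. Its argument "targets" is text: rows parted by semicolons, each of 7 numbers parted by spaces: the turn, a rotation vector about the tool's x, y, z in rad, then the shift along the tool's x, y, z in mm, then the opening, from -1 (shut) to 1 (fully open). A call has 1 to 5 rows; each row shifts and turns the pose as measured when the row begins, along the tool's axes as they then stand; what a row does not reach is not made up. A row lasts 1/10 s, in which the tool goes at most 50 mm and 8.59 degrees, less where a joint would pass 70% of its speed; a pose out of reach is approached as far as the arm can. A call is refused whole if a number of a shift passes 50 or a number of a turn 0.15, either way. A call with a gripper value outside its range is refused whole. The fingers move at their own pace and stop on an object; "grip_force" is the grip in N (left out, the last holds). Time passes only in rows, so rows that do not move let the fingers close. It gives the time, the measured TCP pose, the force and the opening at its end, in the units of the state.
- state(): the state, without advancing time (a new reading comes with each control period).
- read_camera(name): name is "scene" or "side" or "wrist"; returns the picture (480x640x3 uint8, red, green, blue); there is no depth.
- get_calibration(name): a dict with "fov_y" (degrees; the focal length in pixels is half the picture's height over the tangent of half this angle, whatever the lens; pixels are square), "cx", "cy" (the principal point, pixels), "camera_from_world" (4x4, takes a point from world to camera coordinates); the wrist camera has in their place "T_tool_cam" (4x4, takes a point from camera to tool coordinates, whose origin is the TCP and whose axes are the tool frame's). Camera axes: x right, y down, z forward; pixel columns grow to the right and rows downward; lengths in m; the calibration is good to about 2 mm. A picture is of the moment at which its call begins: read the wrist's pose just before it. get_calibration takes no time and is no camera call.
- sign_off(): hands the job in, once; it reports no verdict.
The state is a dict: "time": time; "joints": joint angles; "joint_vel": joint speeds; "joint_efforts": joint torques, N m; "tcp_pos": TCP position; "tool_rot": TCP orientation; "ft_force": force on the tool from outside, world axes, zero at the start; "ft_torque": the same for the moment, N m; "finger_gap": finger opening in m.
Only numpy, scipy, OpenCV 4.12 (cv2) and the standard library are available. Lean on these libraries where they do the work, as an engineer would, in place of code of your own. Each camera call takes 0.05 s, during which the arm holds its last target.

## Working session

There is one attempt and no reset: what is moved stays moved. The work goes in short steps, Python scripts to look and compute and a tool call to move; the robot and the scene stay as the last step left them, time stands still between calls to the robot, and variables do not carry over. Pictures are saved under pics/ and viewed, and the job is handed in when it is done.

Besides the shell and the picture viewer there is one more tool, called after "Call:" as name(argument=value, ...) on one line, values as JSON. step_arm: Moves the arm, as the interface text tells. Its arguments: {"type":"object","properties":{"targets":{"type":"string"},"grip_force":{"type":"number"}},"required":["targets"]}

```bash
ls; mkdir -p pics
python3 - <<'E'
from plant import state, read_camera, get_calibration
import cv2
print(state())
for n in ["scene","side","wrist"]:
    im=read_camera(n); cv2.imwrite(f"pics/{n}0.png",im[:,:,::-1]); print(n,get_calibration(n))
E
```

```text
pics
{'time': 0.0, 'joints': array([-1.43850412e+00,  4.94188873e-01,  1.34611847e+00, -6.27315229e-06,
        1.30251088e+00, -9.54927731e-02]), 'joint_vel': array([ 0.00114956,  0.00045671,  0.00136243, -0.00037932,  0.00039316,
       -0.000925  ]), 'joint_efforts': array([-4.74313565e-03, -8.82186270e+01, -3.83867168e+01, -3.66309387e-04,
        1.00219710e-02,  7.77549545e-07]), 'tcp_pos': array([ 0.14109154, -0.60846724,  0.20460103]), 'tool_rot': array([[ 2.25821796e-01, -9.74168614e-01, -1.67656433e-04],
       [-9.74167864e-01, -2.25821831e-01,  1.21406097e-03],
       [-1.22056057e-03, -1.10835920e-04, -9.99999249e-01]]), 'ft_force': array([-0.70714946,  0.3288019 , -0.07434377]), 'ft_torque': array([ 0.00485822, -0.01526896,  0.04525923]), 'finger_gap': 0.08549347374026828}
scene {'fov_y': 50.37577676874744, 'cx': 314.61783616028447, 'cy': 235.92646963879395, 'camera_from_world': array([[-0.8031591 , -0.59562638, -0.01283208,  0.47533824],
       [-0.40546   ,  0.56226098, -0.72073905,  0.31426264],
       [ 0.43650617, -0.57366524, -0.6930877 ,  0.90512923],
       [ 0.        ,  0.        ,  0.        ,  1.        ]])}
side {'fov_y': 47.99092432316658, 'cx': 320.06062854489755, 'cy': 245.65365000660944, 'camera_from_world': array([[-0.99767727, -0.06570626, -0.0179651 ,  0.61529027],
       [-0.02049107,  0.54101235, -0.84076498,  0.09379279],
       [ 0.06496286, -0.83844399, -0.54110212,  1.28136583],
       [ 0.        ,  0.        ,  0.        ,  1.        ]])}
wrist {'fov_y': 68.5392526686741, 'cx': 315.8115807581893, 'cy': 238.17823668836567, 'T_tool_cam': array([[ 9.99999888e-01, -4.57893887e-04, -1.21739749e-04,
        -1.62763357e-03],
       [ 4.73194846e-04,  9.52197348e-01,  3.05483202e-01,
        -7.86966519e-02],
       [-2.39586245e-05, -3.05483225e-01,  9.52197458e-01,
        -1.69105813e-01],
       [ 0.00000000e+00,  0.00000000e+00,  0.00000000e+00,
         1.00000000e+00]])}
```

View pics/scene0.png

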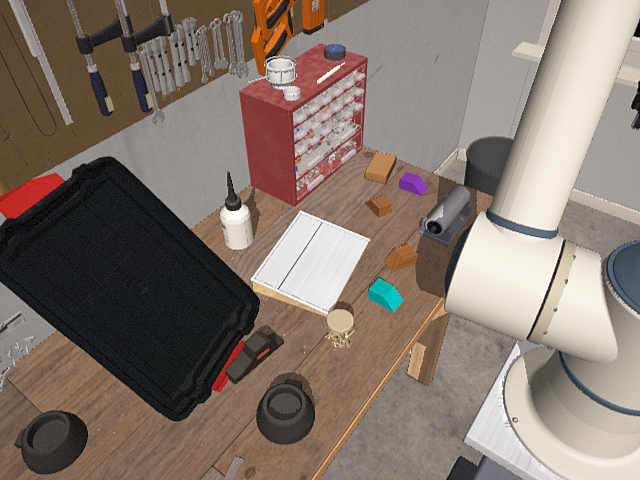

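View pics/side0.png

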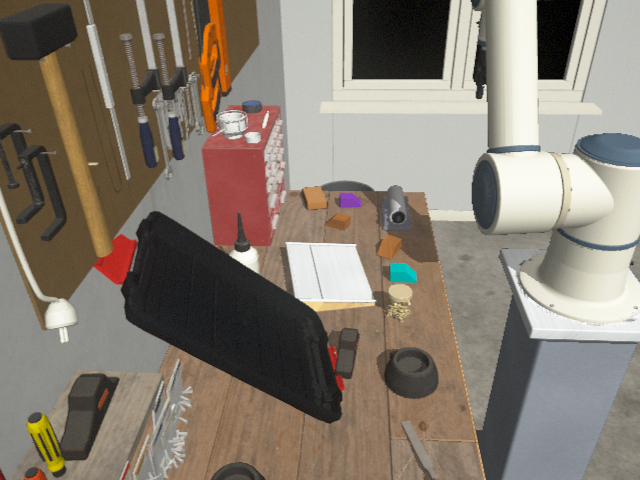

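View pics/wrist0.png

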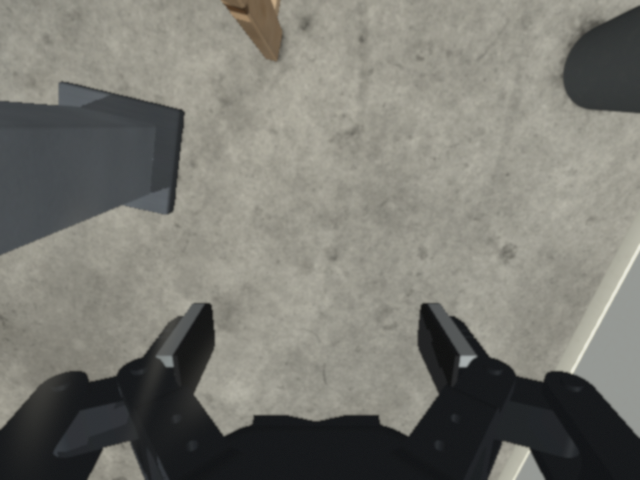

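```bash
cat > h.py <<'E'
import numpy as np, cv2
from plant import state, read_camera, get_calibration
def cam(n,st=None):
    c=get_calibration(n); f=240/np.tan(np.radians(c['fov_y']/2))
    K=np.array([[f,0,c['cx']],[0,f,c['cy']],[0,0,1]])
    if n=='wrist':
        T=np.eye(4);T[:3,:3]=st['tool_rot'];T[:3,3]=st['tcp_pos']
        M=np.linalg.inv(T@c['T_tool_cam'])
    else: M=c['camera_from_world']
    return K,M
def ray(km,u,v,z):
    K,M=km;R=M[:3,:3];o=-R.T@M[:3,3];d=R.T@np.linalg.solve(K,[u,v,1.]);s=(z-o[2])/d[2];return o+s*d
def proj(km,P):
    K,M=km;P=np.atleast_2d(P);q=(P@M[:3,:3].T+M[:3,3])@K.T;return q[:,:2]/q[:,2:]
def crop(src,dst,x0,y0,x1,y1,s):
    im=cv2.imread(src)[y0:y1,x0:x1];cv2.imwrite(dst,cv2.resize(im,None,fx=s,fy=s,interpolation=cv2.INTER_CUBIC))
E
python3 - <<'E'
from h import *
crop('pics/scene0.png','pics/sc0.png',350,140,490,320,3.3)
crop('pics/side0.png','pics/sd0.png',270,170,430,330,3.6)
crop('pics/scene0.png','pics/sb0.png',240,200,380,320,5)
S=cam('scene');D=cam('side')
for n,km,u,v in [('w1',S,378,207),('w2',S,401,258),('w1',D,339,222),('w2',D,390,247),('blk',D,315,198),('tq',D,402,273)]: print(n,ray(km,u,v,.015))
E
```

```text
w1 [ 0.57897959 -0.25246547  0.015     ]
w2 [ 0.4432777  -0.13055981  0.015     ]
w1 [ 0.57943679 -0.25150901  0.015     ]
w2 [ 0.44170047 -0.12682478  0.015     ]
blk [ 0.65789795 -0.39411076  0.015     ]
tq [ 0.4176603  -0.01142638  0.015     ]
```

View pics/sc0.png

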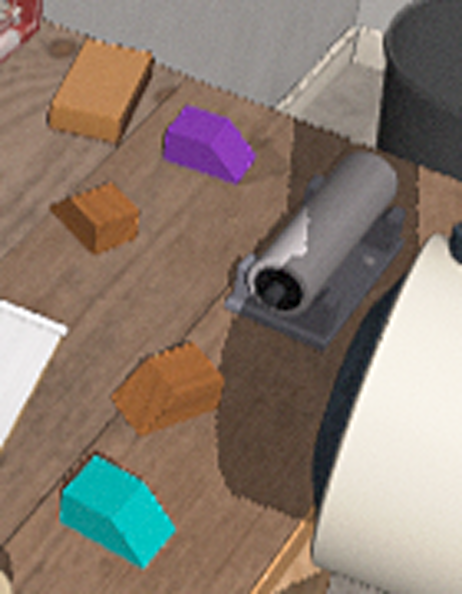

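View pics/sd0.png

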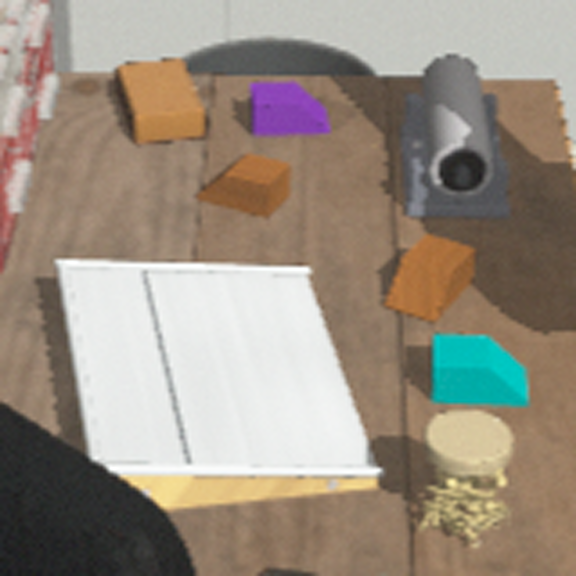

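View pics/sb0.png

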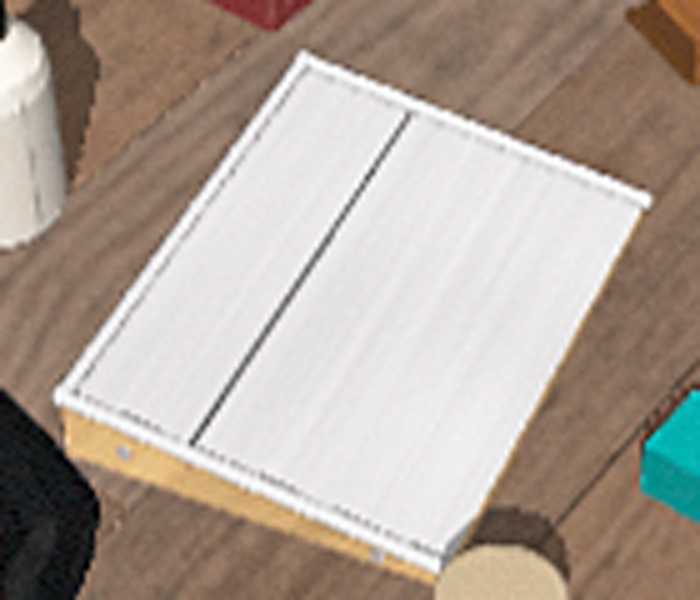

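Run:
```python
from h import *
S=cam('scene');D=cam('side')
for n,km,u,v,z in [('cabS',S,293,200,0),('cabS2',S,365,152,0),('cabD',D,273,240,0),('cabD2',D,283,190,0),('bottle',S,238,245,0),('bottle',D,247,285,0),('trayTip',S,185,415,0.05),('traytip',D,325,412,0.05),('traytopright',S,255,310,.1),('jar',S,341,318,.07),('stapler',S,255,352,.04),('cup',S,287,390,.05),
 ('l1',S,321.8,223,.0269),('l2',S,278.4,288.6,.0269),('l1',D,270+145/3.6,170+270/3.6,.0269),('l2',D,270+187/3.6,170+465/3.6,.0269)]: print(n,ray(km,u,v,z).round(4))
```

```text
cabS [ 0.7828 -0.1622  0.    ]
cabS2 [ 0.7471 -0.457   0.    ]
cabD [ 0.7573 -0.1733 -0.    ]
cabD2 [ 0.7671 -0.4741  0.    ]
bottle [0.7858 0.0464 0.    ]
bottle [0.7919 0.0327 0.    ]
trayTip [0.5421 0.4323 0.05  ]
traytip [0.5779 0.4485 0.05  ]
traytopright [0.5641 0.2224 0.1   ]
jar [0.4358 0.1242 0.07  ]
stapler [0.534  0.2651 0.04  ]
cup [0.4323 0.2949 0.05  ]
l1 [ 0.6515 -0.1102  0.0269]
l2 [0.6049 0.1113 0.0269]
l1 [ 0.649  -0.1101  0.0269]
l2 [0.6045 0.1135 0.0269]
```

Call:
step_arm(targets="0 0 0 -26 -41 -6 1;0 0 0 -26 -41 -6 1;0 0 0 -26 -41 -6 1;0 0 0 -26 -41 -6 1;0 0 0 -26 -41 -6 1")

```text
time: 0.65
tcp_pos: [0.312, -0.434, 0.2331]
tool_rot: [[0.218, -0.976, -0.002], [-0.976, -0.218, 0.003], [-0.003, 0.001, -1.0]]
ft_force: [1.6, -1.6, 1.5]
finger_gap: 0.0854
```

Call:
step_arm(targets="0 0 0 -26 -41 -6 1;0 0 0 -26 -41 -6 1;0 0 0 -26 -41 -6 1;0 0 0 -26 -41 -6 1;0 0 0 -26 -41 -6 1")

```text
time: 1.15
tcp_pos: [0.486, -0.257, 0.2639]
tool_rot: [[0.217, -0.976, -0.002], [-0.976, -0.217, 0.003], [-0.003, 0.001, -1.0]]
ft_force: [0.9, -1.4, -0.5]
finger_gap: 0.0854
```

Good tracking. Two or three more rows.

Call:
step_arm(targets="0 0 0 -26 -41 -6 1;0 0 0 -26 -41 -6 1;0 0 0 -26 -41 -6 1;0 0 0 0 0 0 1")

```text
time: 1.55
tcp_pos: [0.5937, -0.1467, 0.2824]
tool_rot: [[0.222, -0.975, -0.001], [-0.975, -0.222, 0.004], [-0.004, -0.0, -1.0]]
ft_force: [-0.7, -1.9, 0.2]
finger_gap: 0.0855
```

Run:
```python
from h import *
import pickle
st=state(); im=read_camera('wrist'); pickle.dump(st,open('w1.pkl','wb'))
print(st['tcp_pos'],st['joints'])
cv2.imwrite('pics/w1.png',im[:,:,::-1])
```

```text
[ 0.59370333 -0.14665183  0.28241874] [-0.3416747   0.41383947  1.26646345  0.00321418  1.46317201  1.00540115]
```

View pics/w1.png

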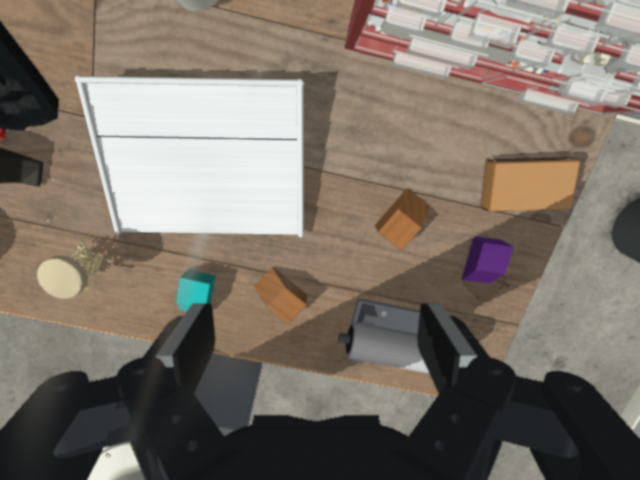

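Run:
```python
from h import *
crop('pics/w1.png','pics/w1a.png',245,175,445,335,4)
crop('pics/w1.png','pics/w1b.png',70,65,320,250,3.2)
crop('pics/scene0.png','pics/sc1.png',410,180,480,250,8)
```

```text
(no output)
```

View pics/w1a.png

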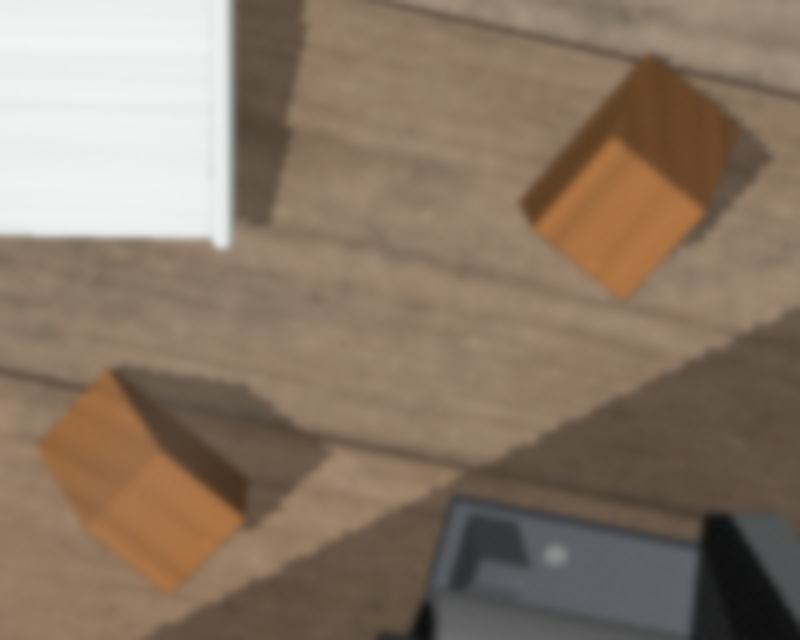

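View pics/w1b.png

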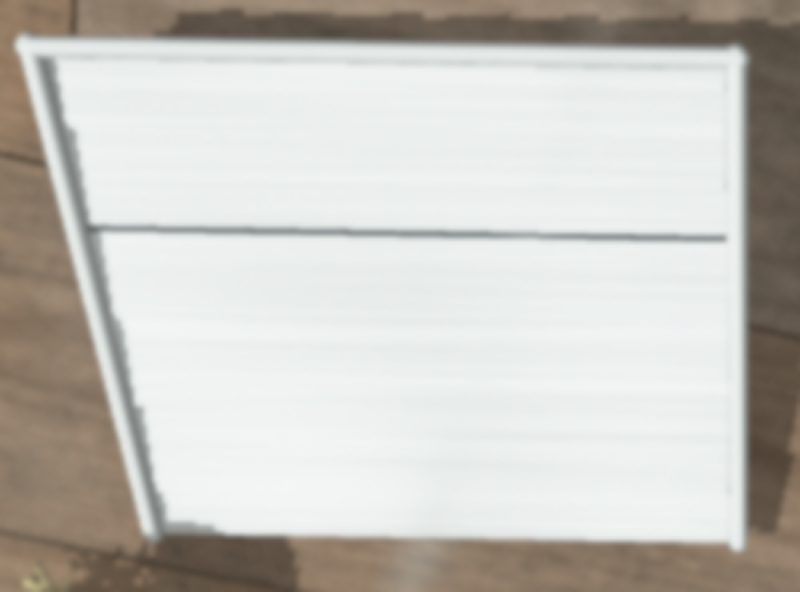

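View pics/sc1.png

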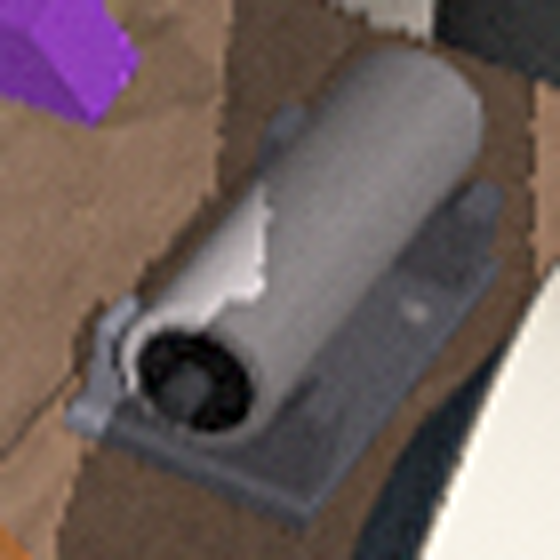

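```bash
cat >> h.py <<'E'
from scipy.optimize import least_squares
def fitpose(obs,x0):
    """obs: list of (km, Pbody Nx3, uv Nx2); pose x,y,yaw"""
    def f(p):
        c,s=np.cos(p[2]),np.sin(p[2]);R=np.array([[c,-s,0],[s,c,0],[0,0,1]]);t=np.array([p[0],p[1],0])
        return np.concatenate([(proj(km,np.array(P)@R.T+t)-uv).ravel() for km,P,uv in obs])
    r=least_squares(f,x0);return r.x,r.fun.reshape(-1,2)
W={'rl':(.0055,.02,.03),'rr':(.0055,-.02,.03),'bl':(-.0325,.02,.03),'br':(-.0325,-.02,.03),'tl':(.0325,.02,.003),'tr':(.0325,-.02,.003)}
T8=np.tan(np.radians(8))
def top(x): return .010+(x+.09)*T8
E
python3 - <<'E'
from h import *
import pickle
st=pickle.load(open('w1.pkl','rb'));Wr=cam('wrist',st);S=cam('scene');D=cam('side')
def go(name,km,d,off,sc,x0):
    P=[W[k] for k in d];uv=np.array([d[k] for k in d])/sc+np.array(off)
    x,r=fitpose([(km,P,uv)],x0);print(name,x.round(4),np.degrees(x[2]).round(1),'res',np.abs(r).max().round(2));return (km,P,uv)
# wrist crop; image viewed from above (right way round): x up-right => left = up-left
o1=go('w1 wrist',Wr,{'rl':(618,138),'rr':(706,212),'br':(625,298),'bl':(537,222),'tl':(650,55),'tr':(740,125)},(245,175),4,[.58,-.25,0])
o2=go('w2 wrist',Wr,{'tl':(40,443),'tr':(110,370),'rl':(92,522),'rr':(160,450),'bl':(172,592),'br':(245,518)},(245,175),4,[.44,-.13,.8])
# board
f=lambda u,v:(u/3.2+70,v/3.2+65)
P=[(.03,.113,top(.03)),(.03,-.113,top(.03)),(-.09,.1165,top(-.09)+.005),(-.09,-.1165,top(-.09)+.005),(.0865,.1165,top(.0865)+.005),(.0865,-.1165,top(.0865)+.005)]
uv=np.array([f(90,228),f(726,238),f(152,537),f(738,547),f(27,43),f(737,55)])
x,r=fitpose([(Wr,P,uv)],[.6,0,.2]);print('board wrist',x,np.degrees(x[2]),r.round(1).tolist())
uvS=np.array([(321.8,223),(278.4,288.6)]);
g=lambda u,v:(u/5+240,v/5+200)
uvS=np.array([g(192,443),g(409,115),g(437,568),g(647,200),g(65,398),g(306,58)])
x,r=fitpose([(S,P,uvS)],[.6,0,.2]);print('board scene',x,np.degrees(x[2]),r.round(1).tolist())
x,r=fitpose([(S,P,uvS),(Wr,P,uv)],[.6,0,.2]);print('board both',x,np.degrees(x[2]))
print('line_mid',x[:2]+.03*np.array([np.cos(x[2]),np.sin(x[2])]))
# side wedges crop 3.6 off 270,170 ; scene 3.3 off 350,140
E
```

```text
w1 wrist [ 0.5841 -0.2624 -0.451 ] -25.8 res 1.43
w2 wrist [ 0.4435 -0.1281  1.0602] 60.7 res 1.5
board wrist [ 0.59802985 -0.00213589  0.20630723] 11.820533563330384 [[2.2, -1.4], [-1.6, -1.1], [1.3, -1.8], [-2.0, -1.9], [2.7, 2.0], [-2.6, 2.0]]
board scene [ 0.59808874 -0.00316701  0.19919024] 11.412759887958005 [[-0.8, 0.6], [0.0, 0.8], [1.1, -0.9], [-0.7, 0.7], [0.2, -1.6], [0.1, 0.9]]
board both [ 0.59802096 -0.00228665  0.20510323] 11.751549515681244
line_mid [0.62739216 0.00382339]
```

Run:
```python
from h import *
import pickle
st=pickle.load(open('w1.pkl','rb'));Wr=cam('wrist',st);K,M=Wr
f=lambda u,v:(u/3.2+70,v/3.2+65)
P=np.array([(.03,.113,top(.03)),(.03,-.113,top(.03)),(-.09,.1165,top(-.09)+.005),(-.09,-.1165,top(-.09)+.005),(.0865,.1165,top(.0865)+.005),(.0865,-.1165,top(.0865)+.005)])
uv=np.array([f(90,228),f(726,238),f(152,537),f(738,547),f(27,43),f(737,55)])
w1={'rl':(618,138),'rr':(706,212),'br':(625,298),'bl':(537,222),'tl':(650,55),'tr':(740,125)}
w2={'tl':(40,443),'tr':(110,370),'rl':(92,522),'rr':(160,450),'bl':(172,592),'br':(245,518)}
obs=[(P,uv)]+[(np.array([W[k] for k in d]),np.array(list(d.values()))/4+[245,175]) for d in (w1,w2)]
def R(y): c,s=np.cos(y),np.sin(y);return np.array([[c,-s,0],[s,c,0],[0,0,1]])
def res(p,md):
    out=[]
    for i,(Q,o) in enumerate(obs):
        a=p[3*i:3*i+3];X=Q@R(a[2]).T+[a[0],a[1],0]
        if md=='dz': X=X+[0,0,p[9]]
        c=X@M[:3,:3].T+M[:3,3];n=c[:,:2]/c[:,2:]
        r2=(n**2).sum(1,keepdims=True)
        if md=='k': n=n*(1+p[9]*r2)
        if md=='f': n=n*(1+p[9])
        out.append(n*K[0,0]+K[:2,2]-o)
    return np.concatenate(out).ravel()
for md in ['none','dz','k','f']:
    r=least_squares(res,[.598,0,.2,.584,-.262,-.45,.4435,-.128,1.06,0],args=(md,));print(md,r.x.round(4),'rms',np.sqrt((r.fun**2).mean()).round(2));
print(r.fun.reshape(-1,2).round(1).tolist())
D=cam('side')
uvD=np.array([(187,465),(145,270),(381,472),(312,270),(90,474),(58,262)])/3.6+[270,170]
x,r=fitpose([(D,P,uvD)],[.6,0,.2]);print('board side',x,np.degrees(x[2]),r.round(1).tolist())
```

```text
none [ 0.598  -0.0021  0.2063  0.5841 -0.2624 -0.451   0.4435 -0.1281  1.0602
  0.    ] rms 1.35
dz [ 0.5986 -0.0044  0.2069  0.5855 -0.2601 -0.4522  0.4473 -0.1281  1.0615
  0.0071] rms 1.05
k [ 0.5969 -0.0047  0.2106  0.584  -0.262  -0.4506  0.4437 -0.1282  1.0608
  0.0387] rms 0.97
f [ 0.5966 -0.0047  0.2075  0.5833 -0.2606 -0.4522  0.4452 -0.1287  1.0612
  0.0173] rms 1.1
[[0.7, -1.3], [-0.1, -1.2], [-0.1, -0.3], [-0.6, -0.6], [1.0, 1.4], [-1.0, 1.2], [-1.1, -1.3], [1.0, 0.2], [0.0, 1.5], [-1.9, 1.3], [0.9, -1.8], [1.3, 0.2], [-1.2, 0.1], [-0.1, -1.7], [-1.7, 1.7], [1.0, -0.8], [0.2, 1.2], [1.7, -0.2]]
board side [0.5975167  0.00173154 0.19669169] 11.269603431416686 [[-0.3, 1.4], [-0.2, 1.4], [-1.4, -0.6], [-1.3, 0.6], [1.4, -2.3], [1.8, 0.6]]
```

Call:
step_arm(targets="0 0 0.14 25 10 25 1;0 0 0.14 25 5 25 1;0 0 0.14 25 0 25 1;0 0 0.14 20 -5 25 1;0 0 0.12 10 -10 25 1")

```text
time: 2.1
tcp_pos: [0.5878, -0.2636, 0.1557]
tool_rot: [[-0.461, -0.887, 0.002], [-0.887, 0.461, 0.001], [-0.001, -0.001, -1.0]]
ft_force: [1.0, 0.2, -0.0]
finger_gap: 0.0854
```

```bash
cat >> h.py <<'E'
from scipy.spatial.transform import Rotation as Rn
def Rz(a): return Rn.from_euler('z',a).as_matrix()
def tooldown(yaw): # tool x at yaw, z down
    c,s=np.cos(yaw),np.sin(yaw); return np.array([[c,s,0],[s,-c,0],[0,0,-1.]])
def delta(pos,Rt,st=None):
    st=st or state();R=st['tool_rot']
    print('shift mm',(R.T@(np.array(pos)-st['tcp_pos'])*1000).round(1),'turn',Rn.from_matrix(R.T@Rt).as_rotvec().round(4),'t',round(st['time'],2))
BO=np.array([.5977,-.003,0]);BY=.203
def bpt(x,y,h=0): # board point: slope-frame? x,y in board frame level, h along normal above top
    a=np.radians(8); p=np.array([x,y,top(x)])+h*np.array([-np.sin(a),0,np.cos(a)])
    return Rz(BY)@p+BO
# board tilted axes
a8=np.radians(8)
RB=Rz(BY)@np.array([[np.cos(a8),0,-np.sin(a8)],[0,1,0],[np.sin(a8),0,np.cos(a8)]])
def look(name,fn):
    st=state(); im=read_camera(name); cv2.imwrite(fn,im[:,:,::-1]); return st
E
python3 - <<'E'
from h import *
delta([.572,-.255,.13],tooldown(np.radians(-115.8)))
E
```

```text
shift mm [-0.3 18.  25.6] turn [-0.0012  0.0012 -0.0287] t 2.1
```

Call:
step_arm(targets="0 0 -0.03 0 18 25 1;0 0 0 0 0 0 1")

```text
time: 2.3
tcp_pos: [0.5677, -0.258, 0.1256]
tool_rot: [[-0.442, -0.897, -0.004], [-0.897, 0.442, 0.003], [-0.001, 0.005, -1.0]]
ft_force: [-0.3, 1.1, -0.6]
finger_gap: 0.0852
```

Run:
```python
from h import *
import pickle
st=look('wrist','pics/w2.png');pickle.dump(st,open('w2.pkl','wb'));print(st['tcp_pos'],st['time'])
```

```text
[ 0.56766684 -0.25802855  0.125636  ] 2.3
```

View pics/w2.png

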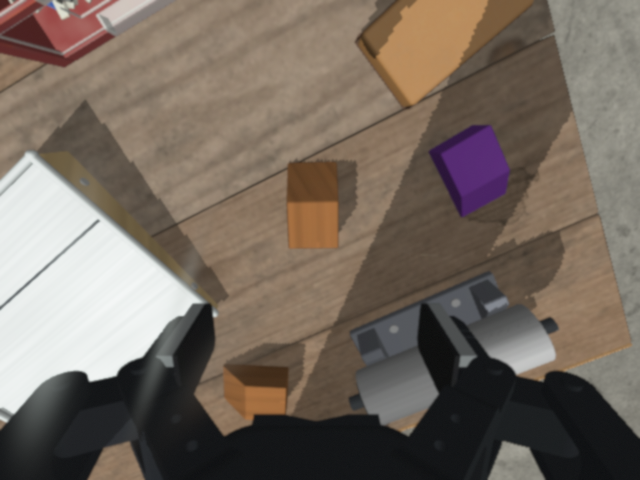

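Run:
```python
from h import *
crop('pics/w2.png','pics/w2a.png',270,145,360,265,6)
```

```text
(no output)
```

View pics/w2a.png

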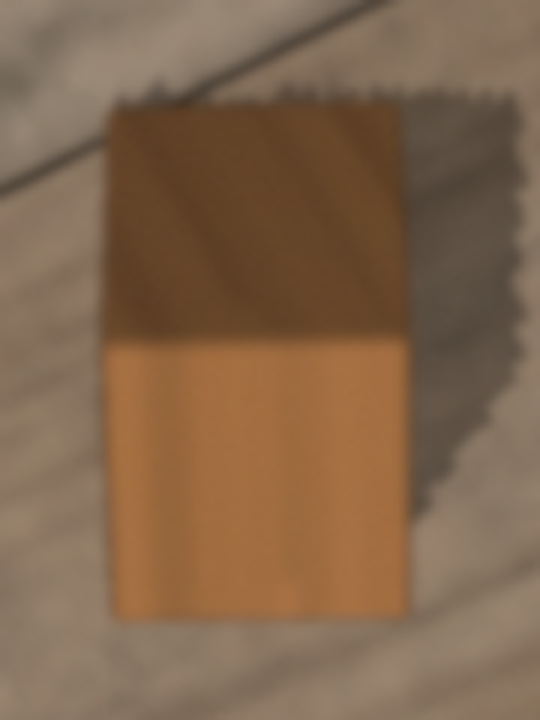

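```bash
cat > wfit.py <<'E'
from h import *
def wfit(pk,d,off,sc,x0,sh=.013,gz=.003,hz=.003):
    import pickle
    st=pickle.load(open(pk,'rb'));km=cam('wrist',st)
    P=[W[k] for k in d];uv=np.array([d[k] for k in d])/sc+np.array(off)
    x,r=fitpose([(km,P,uv)],x0);print(x.round(4),np.degrees(x[2]).round(2),r.round(1).tolist())
    return x
E
python3 - <<'E'
from wfit import *
x=wfit('w2.pkl',{'tl':(110,105),'tr':(402,103),'rl':(107,340),'rr':(409,340),'bl':(117,616),'br':(408,616)},(270,145),6,[.584,-.26,-.45])
w=x[2];d=np.array([np.cos(w),np.sin(w)])
p=x[:2]-.013*d
delta([*p,.004],tooldown(w-np.pi/2))
E
```

```text
[ 0.5837 -0.2618 -0.448 ] -25.67 [[-0.1, -0.4], [0.5, -0.6], [-1.0, 0.1], [1.0, -0.4], [-1.0, 1.0], [0.7, 0.5]]
shift mm [ -3.7  -0.8 123.6] turn [ 0.0013  0.0005 -0.0109] t 2.35
```

Call:
step_arm(targets="0 0 -0.011 -4 -1 40 1;0 0 0 0 0 40 1;0 0 0 0 0 25 1;0 0 0 0 0 10 1;0 0 0 0 0 0 1")

```text
time: 2.85
tcp_pos: [0.5773, -0.2616, 0.0161]
tool_rot: [[-0.435, -0.901, 0.01], [-0.901, 0.435, -0.006], [0.001, -0.011, -1.0]]
ft_force: [1.0, -0.4, 0.3]
finger_gap: 0.0855
```

Run:
```python
from wfit import *
x=np.array([.5837,-.2618,-.448]);w=x[2];d=np.array([np.cos(w),np.sin(w)])
delta([*(x[:2]-.013*d),.004],tooldown(w-np.pi/2))
```

```text
shift mm [-2.6  7.3 12. ] turn [-0.0111 -0.0008 -0.0018] t 2.85
```

Call:
step_arm(targets="-0.011 0 0 -2.5 7.5 5 1;0 0 0 0 0 6 1;0 0 0 0 0 0 1")

```text
time: 3.15
tcp_pos: [0.5734, -0.2572, 0.0082]
tool_rot: [[-0.435, -0.9, 0.004], [-0.9, 0.435, -0.003], [0.001, -0.005, -1.0]]
ft_force: [0.1, -1.0, 0.8]
finger_gap: 0.0854
```

Run:
```python
from wfit import *
x=np.array([.5837,-.2618,-.448]);w=x[2];d=np.array([np.cos(w),np.sin(w)])
delta([*(x[:2]-.013*d),.004],tooldown(w-np.pi/2))
print(state()['ft_force'])
```

```text
shift mm [-0.3  1.7  4.2] turn [-0.0045 -0.0012 -0.002 ] t 3.15
[ 0.09655325 -1.02856888  0.79590733]
```

Call:
step_arm(targets="-0.005 0 0 0 2 4 1;0 0 0 0 0 0 -1;0 0 0 0 0 0 -1;0 0 0 0 0 0 -1;0 0 0 0 0 0 -1", grip_force=50)

```text
time: 3.65
tcp_pos: [0.5725, -0.2567, 0.0056]
tool_rot: [[-0.435, -0.901, 0.001], [-0.901, 0.435, -0.002], [0.001, -0.002, -1.0]]
ft_force: [1.2, -0.3, -0.5]
finger_gap: 0.0275
```

Run:
```python
from h import *
st=look('wrist','pics/w3.png');print(st['finger_gap'])
```

```text
0.027535995421916884
```

View pics/w3.png

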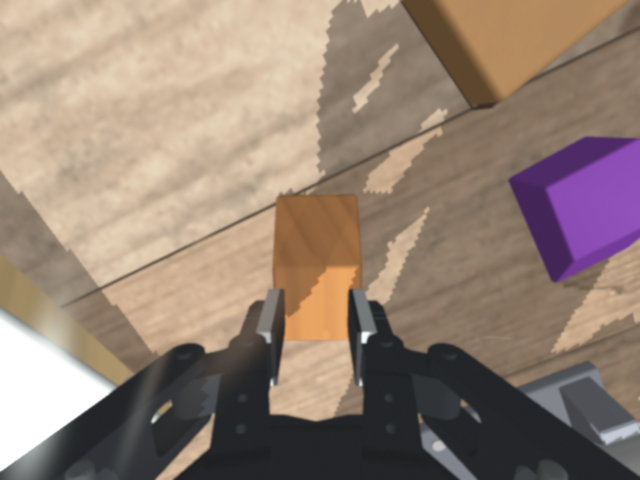

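```bash
python3 - <<'E'
from h import *
st=state();km=cam('wrist',st);R=st['tool_rot'];t=st['tcp_pos']
for x in(-.02,0,.02):
  for z in (0,-.019): print(x,z,proj(km,R@np.array([x,0,z])+t).round(0), proj(km,R@np.array([x,.011,z])+t).round(0),proj(km,R@np.array([x,-.011,z])+t).round(0))
w=-.448;o=np.array([.5837,-.2618,0])
for k in W: print(k,proj(km,Rz(w)@np.array(W[k])+o).round(0))
E
python3 -c "
from h import *
crop('pics/w3.png','pics/w3a.png',220,180,420,420,3)"
```

```text
-0.02 0 [[281. 281.]] [[281. 299.]] [[280. 261.]]
-0.02 -0.019 [[277. 297.]] [[278. 318.]] [[276. 276.]]
0 0 [[319. 281.]] [[319. 299.]] [[319. 261.]]
0 -0.019 [[319. 297.]] [[319. 318.]] [[319. 276.]]
0.02 0 [[357. 281.]] [[356. 299.]] [[358. 261.]]
0.02 -0.019 [[361. 297.]] [[361. 318.]] [[362. 276.]]
rl [[274. 267.]]
rr [[364. 267.]]
bl [[277. 341.]]
br [[361. 341.]]
tl [[278. 195.]]
tr [[359. 195.]]
```

View pics/w3a.png

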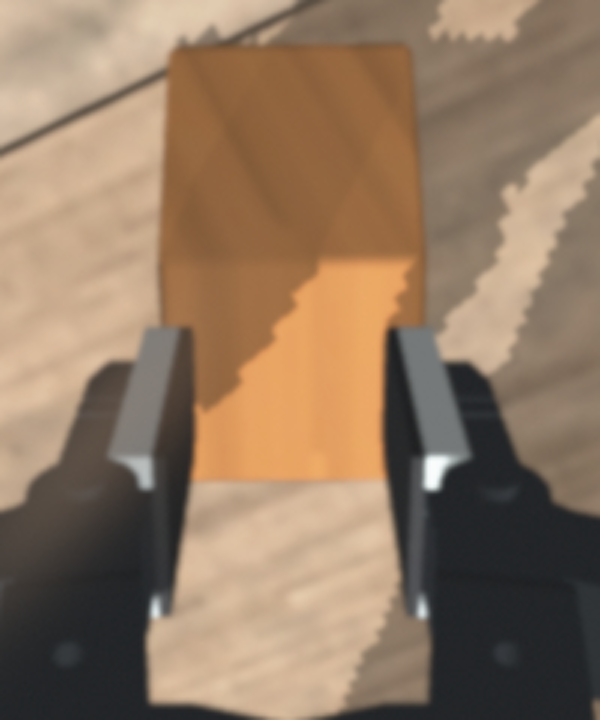

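Run:
```python
from h import *
print(state()['finger_gap'],state()['time'])
look('side','pics/d3.png');st=look('scene','pics/s3.png');print(state()['finger_gap'],state()['time'],st['tcp_pos'])
for n in('side','scene'): print(n,proj(cam(n),[st['tcp_pos'],st['tcp_pos']+[0,0,.04]]))
crop('pics/d3.png','pics/d3a.png',290,150,410,270,5)
crop('pics/s3.png','pics/s3a.png',320,130,460,250,5)
```

```text
0.01997933938967208 3.7
0.0046466729723945105 3.8 [ 0.57239616 -0.25670191  0.00551271]
side [[341.54251114 224.01027716]
 [341.59387141 211.68492318]]
scene [[380.81833508 209.93695191]
 [382.05653303 197.79213966]]
```

View pics/d3a.png

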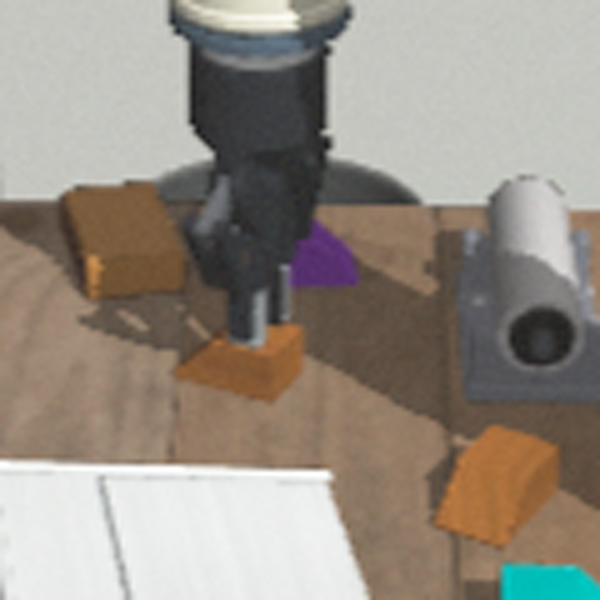

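View pics/s3a.png

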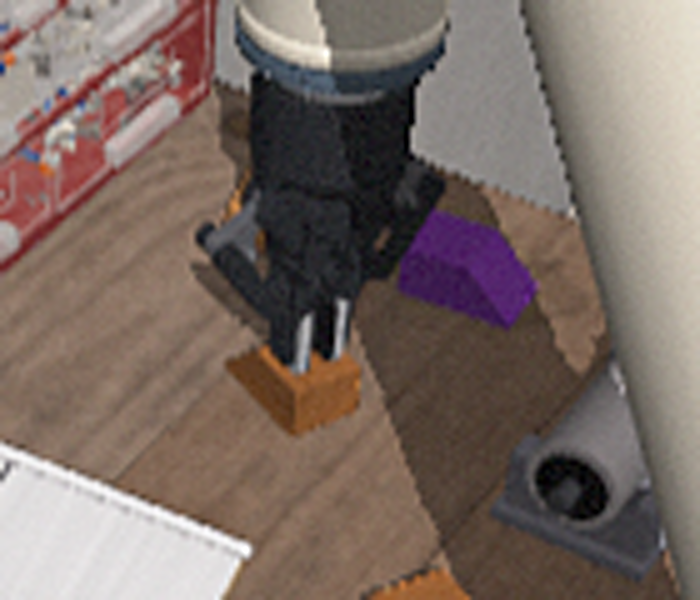

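Run:
```python
from h import *
st=look('wrist','pics/w4.png');s2=state();print(s2['finger_gap'],s2['ft_force'],s2['tcp_pos'],s2['ft_torque'])
km=cam('wrist',st);R=st['tool_rot'];t=st['tcp_pos']
for z in (0,-.01,-.02,-.03,-.04): print(z,[proj(km,R@np.array([0,y,z])+t).round(0)[0].tolist() for y in(-.011,0,.011)])
crop('pics/w4.png','pics/w4a.png',220,180,420,420,3)
```

```text
-0.00024369046790024033 [-0.57911439 -0.19048385 -0.22200412] [ 0.57240192 -0.25670812  0.0054587 ] [-0.03545458 -0.04889479 -0.00224053]
0 [[319.0, 261.0], [319.0, 281.0], [319.0, 299.0]]
-0.01 [[319.0, 269.0], [319.0, 289.0], [319.0, 309.0]]
-0.02 [[319.0, 277.0], [319.0, 298.0], [319.0, 319.0]]
-0.03 [[319.0, 286.0], [319.0, 309.0], [319.0, 331.0]]
-0.04 [[320.0, 297.0], [320.0, 321.0], [320.0, 344.0]]
```

View pics/w4a.png

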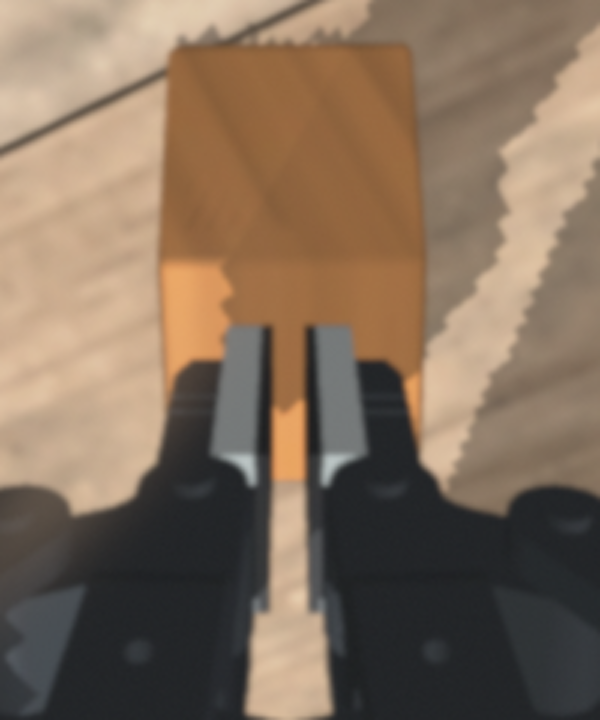

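Run:
```python
from h import *
st=state();R=st['tool_rot'];t=st['tcp_pos']
for n in('side','scene'):
  for z in(0,-.015,-.02,-.025,-.03,-.035): print(n,z,[proj(cam(n),R@np.array([x,y,z])+t).round(1)[0].tolist() for x,y in((-.01,-.011),(-.01,.011),(.01,-.011),(.01,.011),(0,0))])
```

```text
side 0 [[336.5, 224.7], [343.4, 226.6], [339.8, 221.5], [346.6, 223.4], [341.5, 224.0]]
side -0.015 [[336.5, 220.1], [343.4, 222.0], [339.8, 217.0], [346.7, 218.8], [341.6, 219.4]]
side -0.02 [[336.5, 218.6], [343.4, 220.4], [339.8, 215.5], [346.7, 217.3], [341.6, 217.9]]
side -0.025 [[336.5, 217.0], [343.4, 218.9], [339.8, 213.9], [346.7, 215.7], [341.6, 216.4]]
side -0.03 [[336.5, 215.5], [343.4, 217.3], [339.8, 212.4], [346.7, 214.2], [341.6, 214.8]]
side -0.035 [[336.5, 213.9], [343.4, 215.7], [339.8, 210.8], [346.7, 212.6], [341.6, 213.3]]
scene 0 [[375.2, 208.7], [379.9, 213.7], [381.8, 206.2], [386.5, 211.2], [380.8, 210.0]]
scene -0.015 [[375.6, 204.2], [380.3, 209.2], [382.2, 201.8], [387.0, 206.7], [381.3, 205.5]]
scene -0.02 [[375.7, 202.7], [380.5, 207.7], [382.4, 200.3], [387.2, 205.2], [381.4, 204.0]]
scene -0.025 [[375.8, 201.2], [380.6, 206.2], [382.5, 198.7], [387.4, 203.7], [381.6, 202.4]]
scene -0.03 [[376.0, 199.7], [380.8, 204.7], [382.7, 197.2], [387.5, 202.2], [381.7, 200.9]]
scene -0.035 [[376.1, 198.1], [380.9, 203.1], [382.8, 195.7], [387.7, 200.6], [381.9, 199.4]]
```

Call:
step_arm(targets="0 0 0 0 0 -3 1;0 0 0 0 0 0 1;0 0 0 0 0 0 1;0 0 0 0 0 0 1;0 0 0 0 0 0 1")

```text
time: 4.35
tcp_pos: [0.5725, -0.2567, 0.0089]
tool_rot: [[-0.435, -0.901, 0.001], [-0.901, 0.435, -0.002], [0.001, -0.002, -1.0]]
ft_force: [0.0, 0.4, -0.6]
finger_gap: 0.0723
```

```bash
cat > w1d.py <<'E'
from wfit import *
x=np.array([.5837,-.2618,-.448]);w=x[2];d=np.array([np.cos(w),np.sin(w)])
delta([*(x[:2]-.013*d),-.025],tooldown(w-np.pi/2));s=state();print(s['tcp_pos'],s['ft_force'],s['finger_gap'])
E
python3 w1d.py
```

```text
shift mm [-0.3  0.7 33.9] turn [-0.0017 -0.0014 -0.0018] t 4.35
[ 0.5724578  -0.25671303  0.00885179] [ 0.00182471  0.37164115 -0.56904074] 0.0723279135478913
```

Call:
step_arm(targets="0 0 0 0 0 10 1;0 0 0 0 0.5 12 1;0 0 0 0 0 6 1;0 0 0 0 0 0 1")

```text
time: 4.75
tcp_pos: [0.5715, -0.2563, -0.0223]
tool_rot: [[-0.435, -0.901, 0.0], [-0.901, 0.435, -0.002], [0.001, -0.001, -1.0]]
ft_force: [-0.3, 0.6, 0.8]
finger_gap: 0.0858
```

```bash
python3 w1d.py
```

```text
shift mm [-0.3 -0.4  2.7] turn [-0.0007 -0.0013 -0.0018] t 4.75
[ 0.57153175 -0.25627741 -0.02234728] [-0.30644527  0.60651096  0.84550008] 0.085763407321164
```

Call:
step_arm(targets="0 0 0 0 0 4 1;0 0 0 0 0 0 -1;0 0 0 0 0 0 -1;0 0 0 0 0 0 -1;0 0 0 0 0 0 -1", grip_force=50)

```text
time: 5.25
tcp_pos: [0.5717, -0.2564, -0.0266]
tool_rot: [[-0.435, -0.901, 0.0], [-0.901, 0.435, -0.002], [0.001, -0.001, -1.0]]
ft_force: [-1.1, -0.9, -1.8]
finger_gap: 0.039
```

Call:
step_arm(targets="0 0 0 0 0 0 -1;0 0 0 0 0 0 -1")

```text
time: 5.45
tcp_pos: [0.5718, -0.2564, -0.0264]
tool_rot: [[-0.435, -0.901, 0.0], [-0.901, 0.435, -0.002], [0.001, -0.001, -1.0]]
ft_force: [0.1, 0.0, -1.6]
finger_gap: 0.0393
```

```bash
python3 w1d.py;python3 - <<'E'
from h import *
look('wrist','pics/w5.png')
E
```

```text
shift mm [-0.3 -0.1 -1.4] turn [-0.0011 -0.0014 -0.0018] t 5.45
[ 0.5717575  -0.25642537 -0.0263555 ] [ 0.08240449  0.00473503 -1.59971978] 0.039324502365414
```

View pics/w5.png

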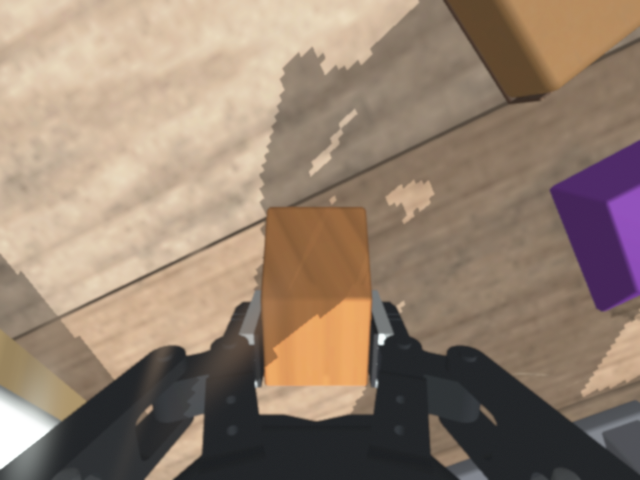

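```bash
cat >> h.py <<'E'
def Tm(R,t): T=np.eye(4);T[:3,:3]=R;T[:3,3]=t;return T
def wedge_in_tool(x,st=None):
    st=st or state();return np.linalg.inv(Tm(st['tool_rot'],st['tcp_pos']))@Tm(Rz(x[2]),[x[0],x[1],0])
def place_pose(TW,bx,by,h): # tool pose putting wedge origin at board pt
    return Tm(RB,bpt(bx,by,h))@np.linalg.inv(TW)
E
python3 - <<'E'
from h import *
TW=wedge_in_tool([.5837,-.2618,-.448]);np.save('TW1.npy',TW);print(TW.round(4))
# idealise orientation: keep
T=place_pose(TW,-.0146,-.045,.06);print(T.round(3));delta(T[:3,3],T[:3,:3])
E
```

```text
[[-1.80e-03 -1.00e+00  1.40e-03 -3.00e-04]
 [-1.00e+00  1.80e-03 -1.10e-03 -1.31e-02]
 [ 1.10e-03 -1.40e-03 -1.00e+00 -2.64e-02]
 [ 0.00e+00  0.00e+00  0.00e+00  1.00e+00]]
[[ 0.2   -0.97   0.138  0.575]
 [-0.98  -0.198  0.027 -0.054]
 [ 0.001 -0.14  -0.99   0.052]
 [ 0.     0.     0.     1.   ]]
shift mm [-183.8   84.8  -78.8] turn [ 0.1355 -0.0464 -0.6497] t 5.5
```

Call:
step_arm(targets="0 0 0 0 0 -20 -1;0 0 0 0 0 -35 -1;0 0 0 0 0 -35 -1;0 0 0 0 0 -20 -1")

```text
time: 5.9
tcp_pos: [0.5694, -0.255, 0.0836]
tool_rot: [[-0.435, -0.9, -0.006], [-0.901, 0.435, 0.002], [0.001, 0.006, -1.0]]
ft_force: [0.1, -0.4, -1.8]
finger_gap: 0.0392
```

Run:
```python
from h import *
TW=np.load('TW1.npy')
T=place_pose(TW,-.0146,-.045,.06);delta(T[:3,3],T[:3,:3])
```

```text
shift mm [-183.6   82.    31.9] turn [ 0.1426 -0.0435 -0.65  ] t 5.9
```

Call:
step_arm(targets="0.028 -0.009 -0.13 -36 17 0 -1;0.028 -0.009 -0.13 -38 13 0 -1;0.028 -0.009 -0.13 -39 8 0 -1;0.028 -0.009 -0.13 -40 2 0 -1;0.028 -0.009 -0.13 -40 -3 0 -1")

```text
time: 6.4
tcp_pos: [0.5717, -0.0548, 0.0886]
tool_rot: [[0.215, -0.965, 0.149], [-0.977, -0.214, 0.025], [0.008, -0.151, -0.988]]
ft_force: [0.1, -0.5, -1.8]
finger_gap: 0.0393
```

Run:
```python
from h import *
TW=np.load('TW1.npy')
T=place_pose(TW,-.0146,-.045,.06);delta(T[:3,3],T[:3,:3])
```

```text
shift mm [-0.4  1.9 36.7] turn [-0.011  -0.0045  0.0163] t 6.4
```

Very close. Let me settle and look at the board from here.

Call:
step_arm(targets="-0.011 -0.005 0.016 0 2 10 -1;0 0 0 0 0 0 -1")

```text
time: 6.6
tcp_pos: [0.5696, -0.0503, 0.0784]
tool_rot: [[0.209, -0.968, 0.137], [-0.978, -0.206, 0.029], [-0.0, -0.14, -0.99]]
ft_force: [0.3, -0.3, -1.1]
finger_gap: 0.039
```

Run:
```python
from h import *
import pickle
st=look('wrist','pics/w6.png');pickle.dump(st,open('w6.pkl','wb'))
TW=np.load('TW1.npy')
T=place_pose(TW,-.0146,-.045,.03);delta(T[:3,3],T[:3,:3],st)
km=cam('wrist',st)
print(proj(km,[bpt(.03,.113),bpt(.03,0),bpt(.03,-.113)]))
```

```text
shift mm [ 4.8 -1.  56.8] turn [0.0005 0.0026 0.0087] t 6.6
[[ 77.86994473 155.70732171]
 [255.32590072 156.90330187]
 [432.61217661 158.09813846]]
```

View pics/w6.png

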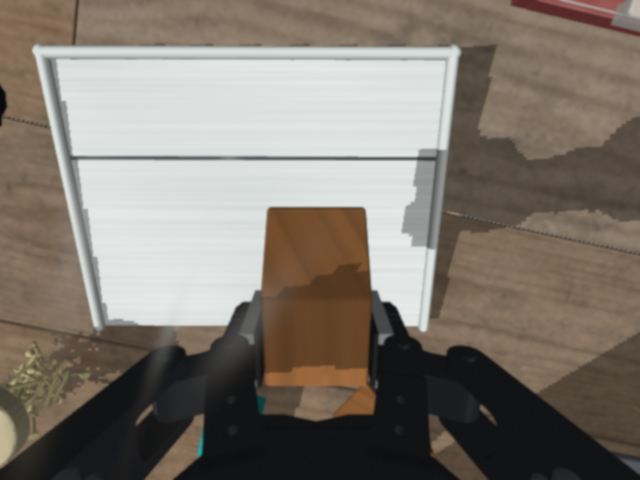

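```bash
sed -i 's/BO=np.array(\[.5977,-.003,0\])/BO=np.array([.5979,-.002,0])/' h.py
cat > pl.py <<'E'
import sys
from h import *
TW=np.load(sys.argv[1]);T=place_pose(TW,float(sys.argv[2]),float(sys.argv[3]),float(sys.argv[4]));delta(T[:3,3],T[:3,:3]);s=state();print(s['ft_force'].round(1),s['finger_gap'])
E
python3 pl.py TW1.npy -.0146 -.045 .005
```

```text
shift mm [ 3.6 -1.2 82.3] turn [-0.0001  0.0024  0.0088] t 6.65
[-0.3 -0.3 -1.2] 0.03884914247979371
```

Call:
step_arm(targets="0 0.002 0.009 3.5 -1 25 -1;0 0 0 0 0 30 -1;0 0 0 0 0 15 -1;0 0 0 0 0 6 -1;0 0 0 0 0 0 -1")

```text
time: 7.15
tcp_pos: [0.5854, -0.0566, 0.0034]
tool_rot: [[0.192, -0.971, 0.143], [-0.981, -0.191, 0.025], [0.003, -0.145, -0.989]]
ft_force: [-0.2, 0.3, -1.5]
finger_gap: 0.039
```

```bash
python3 pl.py TW1.npy -.0146 -.045 .0
```

```text
shift mm [-5.6  2.3 10.5] turn [-0.0044 -0.0033 -0.0073] t 7.15
[-0.2  0.3 -1.5] 0.03899979416913048
```

Call:
step_arm(targets="-0.004 -0.003 -0.007 -5.5 2.5 4 -1;0 0 0 0 0 0 -1")

```text
time: 7.35
tcp_pos: [0.5829, -0.0521, 0.0]
tool_rot: [[0.199, -0.97, 0.139], [-0.98, -0.197, 0.026], [0.002, -0.142, -0.99]]
ft_force: [0.4, 0.7, -1.4]
finger_gap: 0.0394
```

```bash
python3 pl.py TW1.npy -.0146 -.045 .0
```

```text
shift mm [-0.8  0.1  7.4] turn [-0.0013 -0.0008 -0.0011] t 7.35
[ 0.4  0.7 -1.4] 0.03937098716232857
```

Call:
step_arm(targets="-0.001 -0.001 -0.001 -0.8 0 4 -1;0 0 0 0 0 2 -1;0 0 0 0 0 1 -1;0 0 0 0 0 0 -1")

```text
time: 7.75
tcp_pos: [0.5846, -0.0511, -0.0058]
tool_rot: [[0.2, -0.97, 0.14], [-0.98, -0.198, 0.027], [0.002, -0.143, -0.99]]
ft_force: [0.1, -0.5, -1.7]
finger_gap: 0.0388
```

```bash
python3 pl.py TW1.npy -.0146 -.045 .0
```

```text
shift mm [-0.1  1.2  1.4] turn [-0.0025 -0.0007  0.0005] t 7.75
[ 0.1 -0.5 -1.7] 0.03878390976458018
```

Call:
step_arm(targets="-0.002 0 0 0 1 1 -1;0 0 0 0 0 1 -1;0 0 0 0 0 0 -1")

```text
time: 8.05
tcp_pos: [0.5839, -0.0513, -0.0075]
tool_rot: [[0.2, -0.97, 0.139], [-0.98, -0.198, 0.026], [0.002, -0.141, -0.99]]
ft_force: [-0.2, -0.4, -1.3]
finger_gap: 0.0393
```

```bash
python3 pl.py TW1.npy -.0146 -.045 .0
```

```text
shift mm [-0.1  0.2 -0.2] turn [-0.0007 -0.0009  0.0006] t 8.05
[-0.2 -0.4 -1.3] 0.03930865342739706
```

Call:
step_arm(targets="0 0 0 0 0 1 -1;0 0 0 0 0 1 -1")

```text
time: 8.25
tcp_pos: [0.584, -0.0513, -0.0076]
tool_rot: [[0.2, -0.97, 0.139], [-0.98, -0.199, 0.026], [0.002, -0.142, -0.99]]
ft_force: [-10.7, -0.9, 29.6]
finger_gap: 0.039
```

Call:
step_arm(targets="0 0 0 0 0 -1 -1;0 0 0 0 0 0 0.3;0 0 0 0 0 0 0.3;0 0 0 0 0 0 0.5;0 0 0 0 0 0 0.5")

```text
time: 8.75
tcp_pos: [0.5842, -0.0515, -0.0063]
tool_rot: [[0.2, -0.97, 0.14], [-0.98, -0.198, 0.026], [0.003, -0.143, -0.99]]
ft_force: [0.0, -0.1, 0.8]
finger_gap: 0.0643
```

Call:
step_arm(targets="0 0 0 0 0 -25 0.5;0 0 0 0 0 -40 0.5;0 0 0 0 0 -40 1;0 0 0 0 0 0 1")

```text
time: 9.15
tcp_pos: [0.5684, -0.0541, 0.0994]
tool_rot: [[0.2, -0.97, 0.137], [-0.98, -0.198, 0.026], [0.002, -0.139, -0.99]]
ft_force: [-0.2, -0.5, -1.5]
finger_gap: 0.0848
```

Run:
```python
from h import *
import pickle
st=look('wrist','pics/w7.png');pickle.dump(st,open('w7.pkl','wb'));km=cam('wrist',st)
Q=Tm(RB,bpt(-.0146,-.045))
for k in W: print(k,proj(km,(Q@np.r_[W[k],1])[:3]).round(0))
```

```text
rl [[287. 222.]]
rr [[349. 222.]]
bl [[289. 276.]]
br [[347. 276.]]
tl [[289. 174.]]
tr [[346. 174.]]
```

View pics/w7.png

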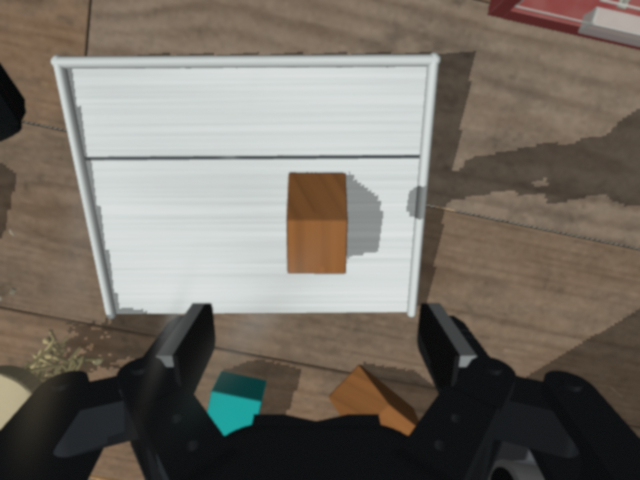

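Run:
```python
from h import *
w=1.0608;d=np.array([np.cos(w),np.sin(w)]);p=np.array([.4445,-.128])-.013*d
print(p,state()['joints']);delta([*p,.10],tooldown(w-np.pi/2))
```

```text
[ 0.43815374 -0.1393457 ] [-0.23632069  0.4960958   1.72262259  0.08070268  0.79908311  1.08023559]
shift mm [ 57.8 142.3 -22.3] turn [-0.1292 -0.0599 -0.8579] t 9.2
```

Call:
step_arm(targets="-0.022 -0.01 -0.143 10 24 -4 1;-0.022 -0.01 -0.143 6 25 -4 1;-0.022 -0.01 -0.143 2 26 -3 1;-0.022 -0.01 -0.143 -1 26 -2 1;-0.022 -0.01 -0.143 -5 25 -1 1")

```text
time: 9.7
tcp_pos: [0.4561, -0.1262, 0.0968]
tool_rot: [[0.807, -0.591, 0.013], [-0.591, -0.807, 0.013], [0.003, -0.018, -1.0]]
ft_force: [0.2, 0.2, 0.0]
finger_gap: 0.0853
```

Run:
```python
from h import *
w=1.0608;d=np.array([np.cos(w),np.sin(w)]);p=np.array([.4445,-.128])-.013*d
delta([*p,.10],tooldown(w-np.pi/2))
```

```text
shift mm [-6.8 21.1 -3.6] turn [-0.0175 -0.004  -0.1219] t 9.7
```

Call:
step_arm(targets="-0.017 -0.004 -0.122 -7 21 -3 1;0 0 0 0 0 0 1")

```text
time: 9.9
tcp_pos: [0.4346, -0.1399, 0.0976]
tool_rot: [[0.877, -0.48, -0.005], [-0.48, -0.877, 0.001], [-0.005, 0.001, -1.0]]
ft_force: [1.5, -0.6, 0.2]
finger_gap: 0.0854
```

Run:
```python
from h import *
import pickle
st=look('wrist','pics/w8.png');pickle.dump(st,open('w8.pkl','wb'));print(st['tcp_pos'])
crop('pics/w8.png','pics/w8a.png',250,150,390,320,4)
```

```text
[ 0.43462256 -0.13993282  0.09758515]
```

View pics/w8.png

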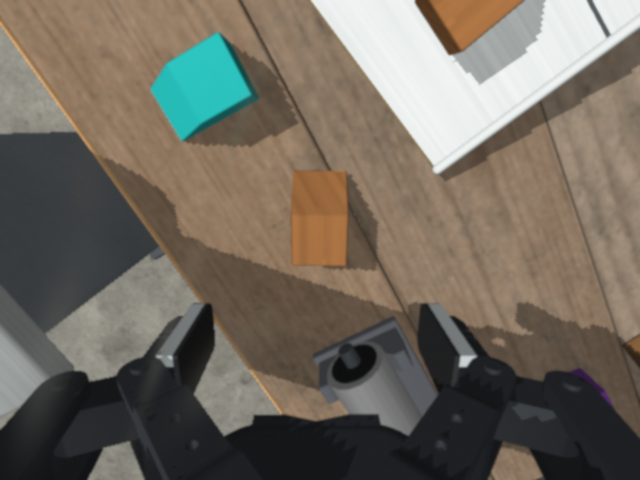

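View pics/w8a.png

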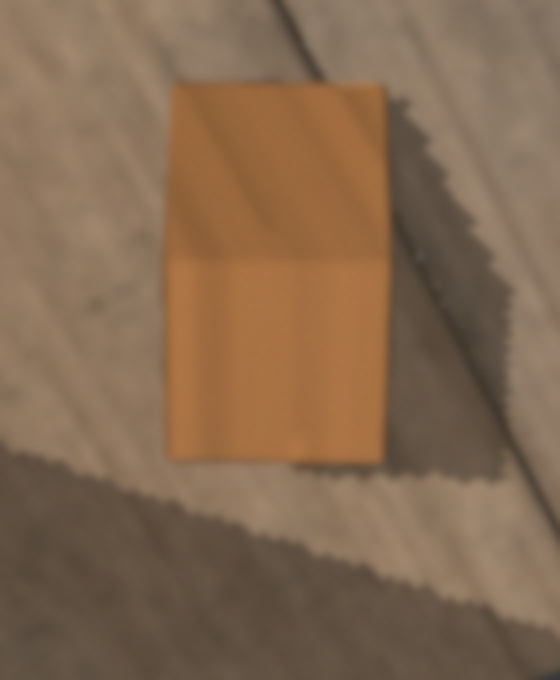

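```bash
python3 - <<'E'
from wfit import *
x=wfit('w8.pkl',{'tl':(174,85),'tr':(385,85),'rl':(168,260),'rr':(390,260),'bl':(170,460),'br':(383,460)},(250,150),4,[.4445,-.128,1.06])
np.save('x2.npy',x)
open('w2d.py','w').write('''from wfit import *
x=np.load('x2.npy');w=x[2];d=np.array([np.cos(w),np.sin(w)])
delta([*(x[:2]-.013*d),-.026],tooldown(w-np.pi/2));s=state();print(s['tcp_pos'],s['ft_force'],s['finger_gap'])
''')
E
python3 w2d.py
```

```text
[ 0.4432 -0.1274  1.065 ] 61.02 [[-0.7, -0.8], [0.5, -0.5], [-1.3, -0.3], [1.1, 0.1], [-0.8, 0.7], [1.2, 1.1]]
shift mm [  1.3  -1.4 123.5] turn [0.0005 0.0044 0.0007] t 9.95
[ 0.43562125 -0.13957116  0.09752248] [ 0.11666393  1.12539841 -0.69919759] 0.0852943548386931
```

Call:
step_arm(targets="0 0.004 0 1.5 -1.5 30 1;0 0 0 0 0 30 1;0 0 0 0 0 10 1;0 0 0 0 0 0 1")

```text
time: 10.35
tcp_pos: [0.4407, -0.138, 0.0238]
tool_rot: [[0.87, -0.494, 0.003], [-0.494, -0.87, 0.0], [0.002, -0.001, -1.0]]
ft_force: [0.4, -0.7, 0.7]
finger_gap: 0.0851
```

```bash
python3 w2d.py
```

```text
shift mm [-3.   2.6 49.8] turn [-0.0015 -0.0022 -0.0105] t 10.35
[ 0.44071967 -0.13800775  0.02381372] [ 0.41418719 -0.70917017  0.65022213] 0.08513367514280455
```

Call:
step_arm(targets="-0.001 -0.002 -0.01 -3 2.5 10 1;0 0 0 0 0 20 1;0 0 0 0 0 12 1;0 0 0 0 0 0 1")

```text
time: 10.75
tcp_pos: [0.4396, -0.1378, -0.0191]
tool_rot: [[0.872, -0.49, 0.003], [-0.49, -0.872, 0.0], [0.002, -0.002, -1.0]]
ft_force: [-0.6, 0.2, 0.3]
finger_gap: 0.0856
```

```bash
python3 w2d.py
```

```text
shift mm [-1.9  2.1  6.9] turn [-0.0015 -0.0021 -0.0063] t 10.75
[ 0.43957243 -0.13782448 -0.01905495] [-0.57485024  0.16505517  0.2952128 ] 0.08564708896565895
```

Call:
step_arm(targets="-0.001 -0.002 -0.006 -2 2 6 1;0 0 0 0 0 0 -1;0 0 0 0 0 0 -1;0 0 0 0 0 0 -1;0 0 0 0 0 0 -1")

```text
time: 11.25
tcp_pos: [0.4384, -0.1388, -0.0233]
tool_rot: [[0.874, -0.486, 0.003], [-0.486, -0.874, -0.001], [0.003, -0.001, -1.0]]
ft_force: [0.4, 0.0, -1.8]
finger_gap: 0.0395
```

Call:
step_arm(targets="0 0 0 0 0 0 -1;0 0 0 0 0 0 -1")

```text
time: 11.45
tcp_pos: [0.4386, -0.1389, -0.0229]
tool_rot: [[0.874, -0.486, 0.004], [-0.486, -0.874, -0.001], [0.004, -0.001, -1.0]]
ft_force: [0.1, -0.1, -2.0]
finger_gap: 0.0391
```

```bash
python3 w2d.py
python3 - <<'E'
from h import *
x=np.load('x2.npy')
TW=wedge_in_tool(x);np.save('TW2.npy',TW);print(TW.round(4))
E
```

```text
shift mm [-1.5  0.7  3.1] turn [-0.001  -0.0036 -0.0018] t 11.45
[ 0.43858944 -0.13889295 -0.02288078] [ 0.05599519 -0.06115519 -1.96321523] 0.03913657165884593
[[-0.0018 -1.      0.0036 -0.0015]
 [-1.      0.0018 -0.001  -0.0123]
 [ 0.001  -0.0036 -1.     -0.0229]
 [ 0.      0.      0.      1.    ]]
```

Call:
step_arm(targets="0 0 0 0 0 -20 -1;0 0 0 0 0 -40 -1;0 0 0 0 0 -40 -1;0 0 0 0 0 -10 -1")

```text
time: 11.85
tcp_pos: [0.4368, -0.1382, 0.0891]
tool_rot: [[0.874, -0.486, -0.001], [-0.486, -0.874, 0.001], [-0.002, -0.001, -1.0]]
ft_force: [-0.4, -0.3, -2.5]
finger_gap: 0.0393
```

```bash
python3 - <<'E'
from h import *
TW=np.load('TW2.npy');TW[0,3]=-.0003;np.save('TW2.npy',TW)
E
python3 pl.py TW2.npy -.0146 .045 .08; python3 -c "
from h import *;TW=np.load('TW2.npy');print(place_pose(TW,-.0146,.045,.08)[:3,3],state()['tcp_pos'])"
```

```text
shift mm [  19.1 -208.5   13.8] turn [0.1304 0.0654 0.8603] t 11.85
[-0.4 -0.3 -2.5] 0.039322522288375995
[0.55487167 0.03471787 0.07544229] [ 0.4367831  -0.13821316  0.08912214]
```

Call:
step_arm(targets="0.022 0.011 0.143 3 -35 0 -1;0.022 0.011 0.143 -2 -35 0 -1;0.022 0.011 0.143 -7 -34 0 -1;0.022 0.011 0.143 -12 -33 0 -1;0.022 0.011 0.143 -16 -31 0 -1")

```text
time: 12.35
tcp_pos: [0.5376, 0.007, 0.0997]
tool_rot: [[0.322, -0.939, 0.121], [-0.947, -0.321, 0.029], [0.012, -0.124, -0.992]]
ft_force: [1.4, -0.7, -2.3]
finger_gap: 0.0391
```

```bash
python3 pl.py TW2.npy -.0146 .045 .08
```

```text
shift mm [-21.  -22.1  27. ] turn [0.0151 0.0081 0.1276] t 12.35
[ 1.4 -0.7 -2.3] 0.0391430889166222
```

Call:
step_arm(targets="0.015 0.008 0.127 -21 -22 10 -1;0 0 0 0 0 10 -1;0 0 0 0 0 0 -1")

```text
time: 12.65
tcp_pos: [0.556, 0.039, 0.0823]
tool_rot: [[0.193, -0.971, 0.141], [-0.981, -0.191, 0.026], [0.002, -0.143, -0.99]]
ft_force: [-0.1, -0.7, -2.7]
finger_gap: 0.0393
```

```bash
python3 pl.py TW2.npy -.0146 .045 .0
python3 - <<'E'
from h import *
import pickle
st=look('wrist','pics/w9.png');pickle.dump(st,open('w9.pkl','wb'))
km=cam('wrist',st)
print(proj(km,[bpt(.03,.1165),bpt(.03,0),bpt(.03,-.1165)]))
Q=Tm(RB,bpt(-.0146,-.045))
for k in W: print(k,proj(km,(Q@np.r_[W[k],1])[:3]).round(0))
E
```

```text
shift mm [ 3.8  3.2 86.5] turn [-0.0029  0.0004 -0.0071] t 12.65
[-0.1 -0.7 -2.7] 0.03930087180614734
[[213.01038693 165.78600337]
 [391.97534291 164.01709974]
 [570.87845153 162.24880741]]
rl [[440. 235.]]
rr [[506. 235.]]
bl [[434. 292.]]
br [[497. 292.]]
tl [[430. 184.]]
tr [[491. 183.]]
```

View pics/w9.png

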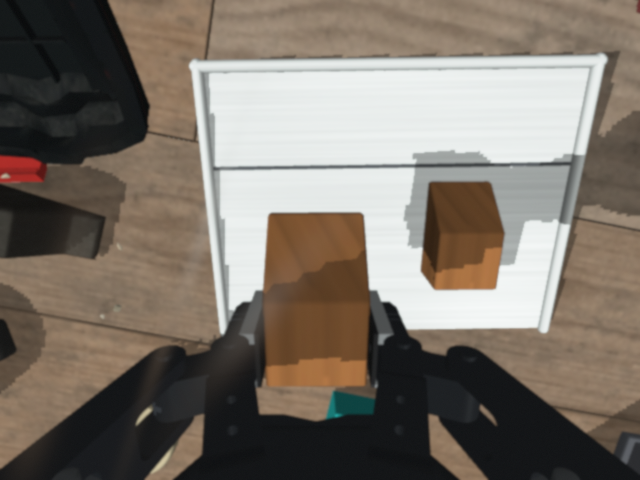

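Run:
```python
from h import *
crop('pics/w9.png','pics/w9a.png',400,140,600,340,4)
crop('pics/w7.png','pics/w7a.png',260,130,460,330,4)
```

```text
(no output)
```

View pics/w9a.png

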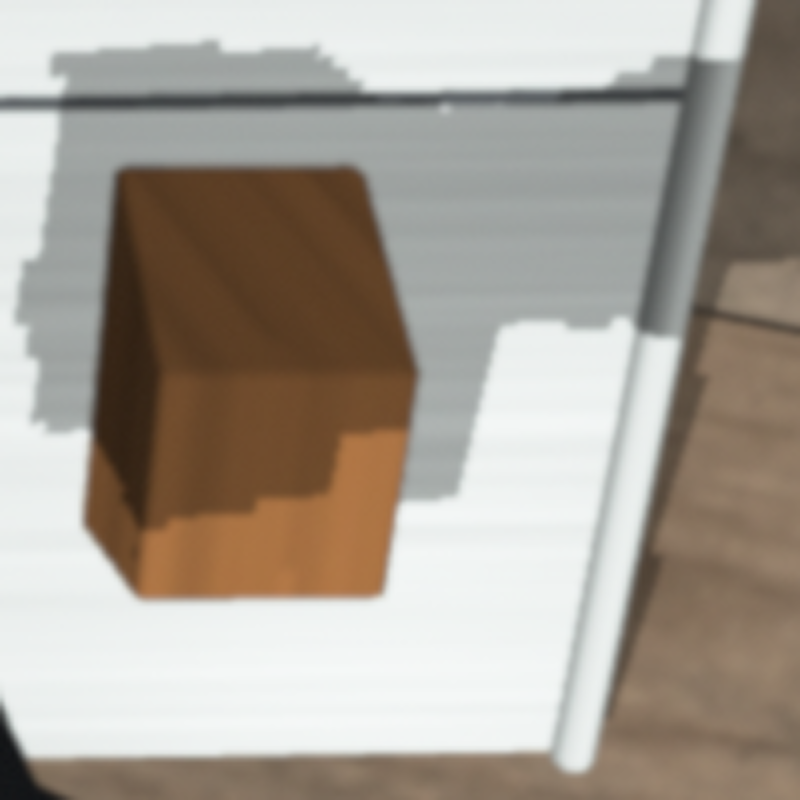

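View pics/w7a.png

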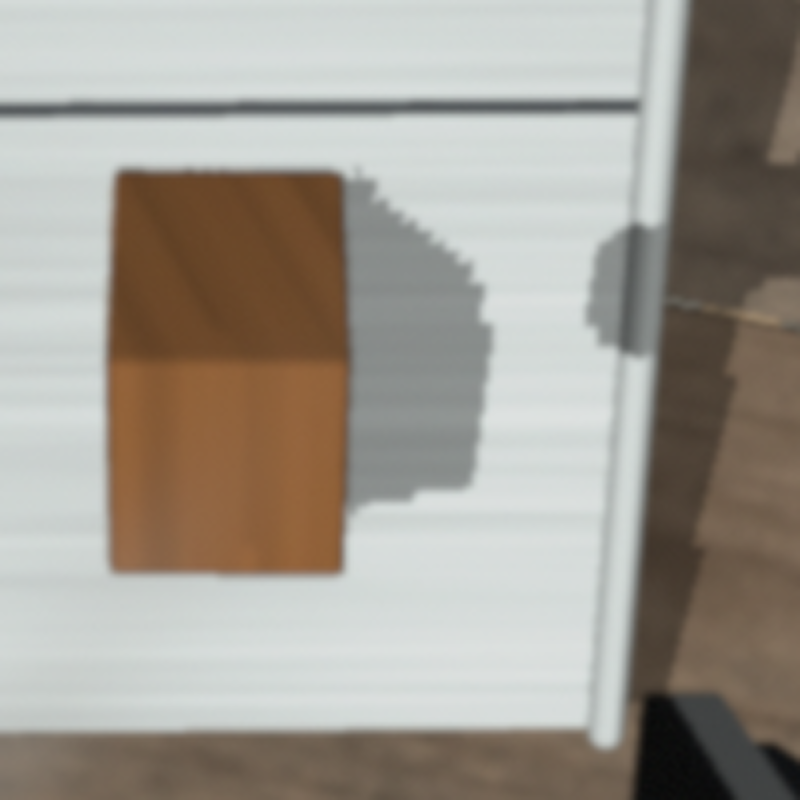

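```bash
cat > rel.py <<'E'
from h import *
import pickle
def rel(pk,wd,woff,sc,board):
    """board: list of (P board-frame slope coords (s,y,h) from line mid, uv full px, (wu,wv) weights)"""
    km=cam('wrist',pickle.load(open(pk,'rb')))
    RA=np.array([[np.cos(a8),0,-np.sin(a8)],[0,1,0],[np.sin(a8),0,np.cos(a8)]])
    o=np.array([.03,0,top(.03)])
    def res(p):
        R=Rz(p[2]);t=np.array([p[0],p[1],0]);out=[]
        F=lambda P:(np.atleast_2d(P)@RA.T+o)@R.T+t
        for P,uv,w in board: out+=list(((proj(km,F(P))[0]-uv)*w))
        for k,v in wd.items():
            q=Rz(p[5])@np.array(W[k])+[p[3],p[4],0];out+=list(proj(km,F(q))[0]-(np.array(v)/sc+woff))
        return np.array(out)
    r=least_squares(res,[.598,-.002,.203,-.045,-.045,0]);p=r.x
    print('board',p[:3].round(4),'wedge s,y mm',(p[3:5]*1000).round(1),'yaw deg',np.degrees(p[5]).round(2),'maxres',np.abs(r.fun).max().round(2));return r
if __name__=='__main__':
    e=-.12/np.cos(a8)
    c=lambda u,v,o:np.array([u/4+o[0],v/4+o[1]])
    o9=(400,140)
    rel('w9.pkl',{'tl':(118,170),'tr':(358,168),'rl':(163,370),'rr':(417,370),'bl':(142,597),'br':(382,596)},o9,4,
     [((0,-.1165,0),c(683,95,o9),1),((0,.1165,0),np.array([215,168]),1),((e,-.08,0),c(400,754,o9),(0,1)),((e,.05,0),np.array([320,330.]),(0,1)) if 0 else ((e,-.1165,0),c(555,752,o9),1)])
    o7=(260,130)
    rel('w7.pkl',{'tl':(117,173),'tr':(340,173),'rl':(111,357),'rr':(346,357),'bl':(113,571),'br':(342,573)},o7,4,
     [((0,-.1165,0),c(638,106,o7),1),((0,.1165,0),np.array([88,158.5]),1),((e,-.05,0),c(220,730,o7),(0,1)),((e,-.1165,0),c(591,727,o7),1)])
E
python3 rel.py
```

```text
board [ 0.5966 -0.0031  0.2041] wedge s,y mm [-42.2 -43.5] yaw deg 0.06 maxres 1.87
board [ 0.5966 -0.0029  0.2061] wedge s,y mm [-42.3 -43.8] yaw deg -0.49 maxres 1.94
```

```bash
sed -i 's/BO=np.array(\[.5979,-.002,0\]);BY=.203/BO=np.array([.5966,-.003,0]);BY=.205/' h.py; grep BO= h.py; python3 pl.py TW2.npy -.0157 .0437 .0
```

```text
BO=np.array([.5966,-.003,0]);BY=.205
shift mm [ 5.6  6.1 86.8] turn [-0.0034  0.     -0.0098] t 12.7
[ 0.3 -0.2 -0.9] 0.03920227416366689
```

Call:
step_arm(targets="-0.003 0 -0.01 5.5 6 25 -1;0 0 0 0 0 30 -1;0 0 0 0 0 15 -1;0 0 0 0 0 0 -1")

```text
time: 13.1
tcp_pos: [0.5611, 0.0303, 0.0126]
tool_rot: [[0.206, -0.969, 0.14], [-0.979, -0.204, 0.024], [0.005, -0.142, -0.99]]
ft_force: [-0.4, 0.9, -2.0]
finger_gap: 0.0394
```

```bash
python3 pl.py TW2.npy -.0157 .0437 .0
```

```text
shift mm [-3.6 -0.9 16.8] turn [-0.0014 -0.0012  0.0045] t 13.1
[-0.4  0.9 -2. ] 0.03943158426368318
```

Call:
step_arm(targets="-0.001 -0.001 0.004 -3.5 -1 6 -1;0 0 0 0 0 6 -1;0 0 0 0 0 0 -1")

```text
time: 13.4
tcp_pos: [0.5635, 0.033, 0.002]
tool_rot: [[0.201, -0.97, 0.14], [-0.979, -0.2, 0.025], [0.004, -0.142, -0.99]]
ft_force: [0.4, 1.7, -1.2]
finger_gap: 0.039
```

```bash
python3 pl.py TW2.npy -.0157 .0437 .0
```

```text
shift mm [-1.4  0.5  5.9] turn [-0.0015 -0.0007  0.0002] t 13.4
[ 0.4  1.7 -1.2] 0.038977316812718356
```

Call:
step_arm(targets="-0.001 -0.001 0 -1.4 0.5 2.5 -1;0 0 0 0 0 1.5 -1;0 0 0 0 0 0 -1")

```text
time: 13.7
tcp_pos: [0.5638, 0.0345, -0.0011]
tool_rot: [[0.202, -0.969, 0.14], [-0.979, -0.201, 0.025], [0.003, -0.142, -0.99]]
ft_force: [-0.1, -0.2, -1.9]
finger_gap: 0.0391
```

```bash
python3 pl.py TW2.npy -.0157 .0437 .0
```

```text
shift mm [0.  0.6 2.7] turn [-0.002  -0.      0.0008] t 13.7
[-0.1 -0.2 -1.9] 0.039108822932950156
```

Call:
step_arm(targets="-0.002 0 0 0 0.6 1.5 -1;0 0 0 0 0 1 -1;0 0 0 0 0 0.5 -1")

```text
time: 14.0
tcp_pos: [0.5638, 0.0345, -0.004]
tool_rot: [[0.202, -0.969, 0.138], [-0.979, -0.201, 0.025], [0.004, -0.141, -0.99]]
ft_force: [-0.2, 0.5, -1.3]
finger_gap: 0.0397
```

```bash
python3 pl.py TW2.npy -.0157 .0437 .0
```

```text
shift mm [ 0.1  0.2 -0.1] turn [-0.0004 -0.0002  0.0012] t 14.0
[-0.2  0.5 -1.3] 0.03970234002396064
```

Call:
step_arm(targets="0 0 0 0 0 0.7 -1;0 0 0 0 0 0.7 -1")

```text
time: 14.2
tcp_pos: [0.564, 0.0345, -0.0045]
tool_rot: [[0.202, -0.969, 0.139], [-0.979, -0.201, 0.025], [0.004, -0.141, -0.99]]
ft_force: [-10.4, -1.0, 30.0]
finger_gap: 0.0391
```

Contact. Back off slightly, release, rise, look.

Call:
step_arm(targets="0 0 0 0 0 -1 -1;0 0 0 0 0 0 0.3;0 0 0 0 0 0 0.3;0 0 0 0 0 0 0.4;0 0 0 0 0 0 0.4")

```text
time: 14.7
tcp_pos: [0.5643, 0.0345, -0.0031]
tool_rot: [[0.202, -0.969, 0.14], [-0.979, -0.201, 0.025], [0.004, -0.142, -0.99]]
ft_force: [0.3, -0.1, 0.1]
finger_gap: 0.06
```

Call:
step_arm(targets="0 0 0 0 0 -25 0.4;0 0 0 15 0 -40 0.4;0 0 0 15 0 -40 1;0 0 0 0 0 0 1")

```text
time: 15.1
tcp_pos: [0.5547, 0.0018, 0.1029]
tool_rot: [[0.204, -0.969, 0.137], [-0.979, -0.202, 0.025], [0.003, -0.139, -0.99]]
ft_force: [-0.0, 0.3, 0.1]
finger_gap: 0.0845
```

Run:
```python
from h import *
import pickle
st=look('wrist','pics/w10.png');pickle.dump(st,open('w10.pkl','wb'))
crop('pics/w10.png','pics/w10a.png',200,120,400,320,4)
```

```text
(no output)
```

View pics/w10.png

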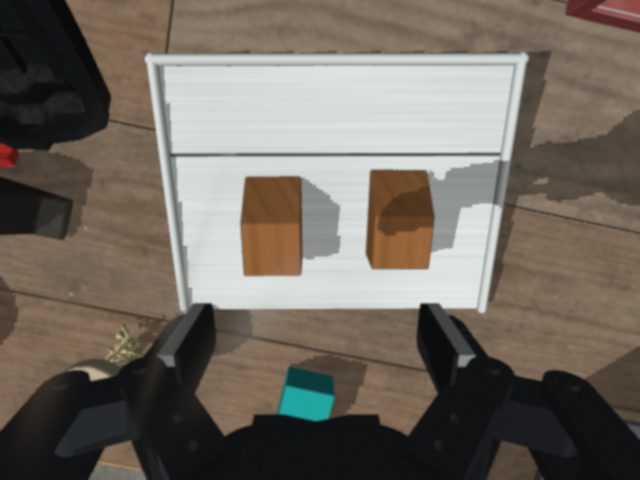

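View pics/w10a.png

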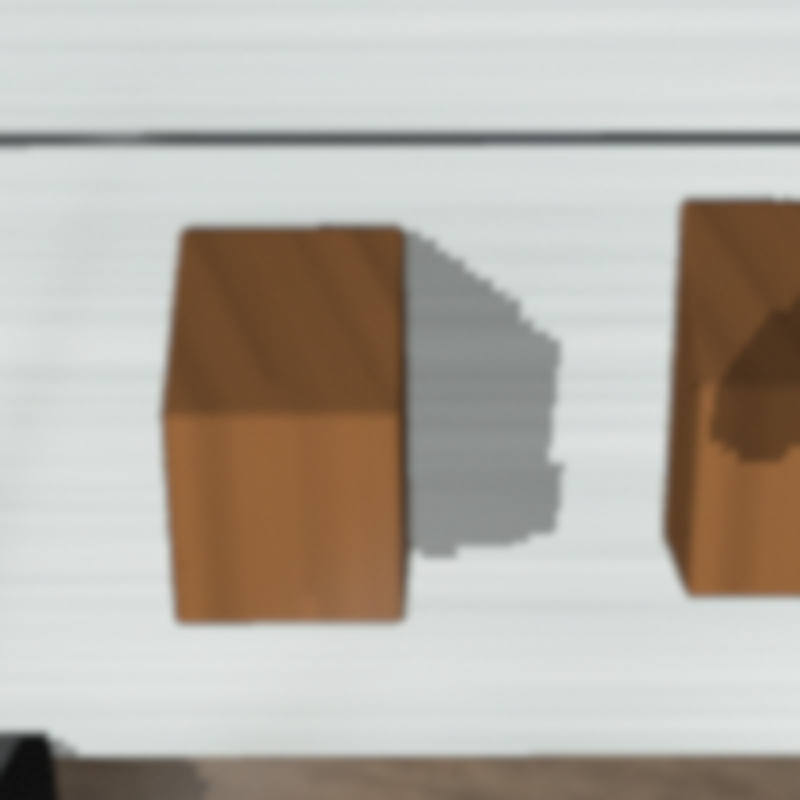

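```bash
crop() { :; }
python3 - <<'E'
from h import *
crop('pics/w10.png','pics/w10b.png',350,120,530,320,4)
E
cat > r10.py <<'E'
from rel import *
e=-.12/np.cos(a8)
B=[((0,-.1165,0),np.array([502,154.]),1),((0,.1165,0),np.array([171,155.]),1),((e,.05,0),np.array([260,308.7]),(0,1)),((e,-.05,0),np.array([390,308.7]),(0,1))]
o=(200,120)
rel('w10.pkl',{'tl':(184,228),'tr':(402,228),'rl':(165,412),'rr':(403,412),'bl':(178,622),'br':(404,620)},o,4,B)
E
python3 r10.py
```

```text
board [ 0.5967 -0.0032  0.2071] wedge s,y mm [-46.9  44.7] yaw deg 0.06 maxres 1.25
```

View pics/w10b.png

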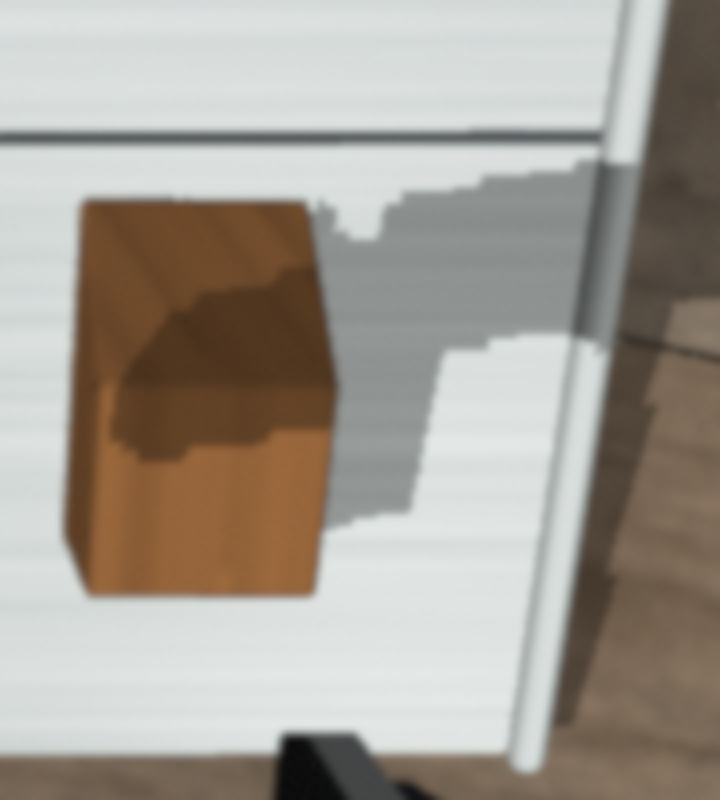

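```bash
cat >> r10.py <<'E'
r=rel('w10.pkl',{'tl':(83,200),'tr':(306,202),'rl':(105,382),'rr':(337,385),'bl':(90,594),'br':(314,594)},(350,120),4,B)
x=r.x
# tool grasp pose: wedge frame
s,y,yaw=x[3:6]
Q=Tm(RB,bpt(.03+s*np.cos(a8),y,0))@Tm(Rz(yaw),[0,0,0])
G=np.eye(4);G[:3,:3]=np.array([[0,-1,0],[-1,0,0],[0,0,-1.]]);G[:3,3]=[-.013,0,-.0264]  # tool in wedge
T=Q@G;np.save('Tg1.npy',T)
delta(T[:3,3],T[:3,:3])
E
python3 r10.py
```

```text
board [ 0.5967 -0.0032  0.2071] wedge s,y mm [-46.9  44.7] yaw deg 0.06 maxres 1.25
board [ 0.5967 -0.0032  0.2075] wedge s,y mm [-42.4 -43.5] yaw deg -0.5 maxres 1.65
shift mm [ 57.2  -4.7 109.8] turn [ 0.0024 -0.0025  0.009 ] t 15.15
```

Call:
step_arm(targets="0.002 -0.002 0.009 28 -2 0 0.5;0 0 0 28 -2 20 0.5;0 0 0 0 0 35 0.5;0 0 0 0 0 25 0.5;0 0 0 0 0 0 0.5")

```text
time: 15.65
tcp_pos: [0.5799, -0.0503, 0.0176]
tool_rot: [[0.195, -0.971, 0.135], [-0.981, -0.193, 0.028], [-0.001, -0.138, -0.99]]
ft_force: [1.1, -0.8, -0.3]
finger_gap: 0.064
```

```bash
cat > g1.py <<'E'
from h import *
T=np.load('Tg1.npy');delta(T[:3,3],T[:3,:3]);s=state();print(s['ft_force'].round(1),s['finger_gap'])
E
python3 g1.py
```

```text
shift mm [ 0.5 -1.4 25. ] turn [ 0.0009 -0.0002  0.    ] t 15.65
[ 1.1 -0.8 -0.3] 0.06398121616331853
```

Call:
step_arm(targets="0 0 0 0 -1.4 12 0.5;0 0 0 0 0 12 0.5;0 0 0 0 0 0 0.5")

```text
time: 15.95
tcp_pos: [0.5844, -0.0484, -0.0074]
tool_rot: [[0.196, -0.971, 0.134], [-0.981, -0.194, 0.028], [-0.002, -0.137, -0.991]]
ft_force: [-0.4, -0.5, -0.1]
finger_gap: 0.0638
```

```bash
python3 g1.py
```

```text
shift mm [ 1.4 -0.1 -0.4] turn [0.0019 0.0005 0.0007] t 15.95
[-0.4 -0.5 -0.1] 0.06376082789335094
```

Call:
step_arm(targets="0 0 0 1.4 0 0 -1;0 0 0 0 0 0 -1;0 0 0 0 0 0 -1;0 0 0 0 0 0 -1;0 0 0 0 0 0 -1")

```text
time: 16.45
tcp_pos: [0.5854, -0.0498, -0.0052]
tool_rot: [[0.197, -0.971, 0.137], [-0.98, -0.195, 0.028], [-0.001, -0.14, -0.99]]
ft_force: [0.2, 0.2, -1.5]
finger_gap: 0.0389
```

```bash
python3 - <<'E'
from h import *
s=state();T=Tm(s['tool_rot'],s['tcp_pos']);T2=T.copy();T2[:3,3]+=T[:3,1]*.0033;np.save('Tp1.npy',T2);print(s['finger_gap'],s['ft_force'],s['tcp_pos'])
E
sed 's/Tg1/Tp1/' g1.py > p1.py
```

```text
0.03894291955412174 [ 0.18606513  0.17183754 -1.54755606] [ 0.58540835 -0.04976898 -0.00521331]
```

Call:
step_arm(targets="0 0 0 0 0 -3 -1;0 0 0 0 3.3 0 -1;0 0 0 0 0 0 -1")

```text
time: 16.75
tcp_pos: [0.5815, -0.0506, -0.0022]
tool_rot: [[0.197, -0.971, 0.137], [-0.98, -0.195, 0.028], [-0.0, -0.14, -0.99]]
ft_force: [-0.6, -0.6, -1.6]
finger_gap: 0.0392
```

```bash
python3 p1.py
```

```text
shift mm [-0.  -0.2  3.6] turn [-0.0003 -0.0001  0.    ] t 16.75
[-0.6 -0.6 -1.6] 0.03917679449734319
```

Call:
step_arm(targets="0 0 0 0 0 2.5 -1;0 0 0 0 0 1 -1;0 0 0 0 0 0.7 -1")

```text
time: 17.05
tcp_pos: [0.5821, -0.0505, -0.0067]
tool_rot: [[0.196, -0.971, 0.137], [-0.981, -0.194, 0.028], [-0.0, -0.14, -0.99]]
ft_force: [-0.7, 0.0, -0.9]
finger_gap: 0.0394
```

```bash
python3 p1.py
```

```text
shift mm [-0.1 -0.3 -1. ] turn [-0.0003 -0.0001 -0.0002] t 17.05
[-0.7  0.  -0.9] 0.039376303557610084
```

Call:
step_arm(targets="0 0 0 0 0 0.7 -1;0 0 0 0 0 0.5 -1")

```text
time: 17.25
tcp_pos: [0.5822, -0.0505, -0.0071]
tool_rot: [[0.196, -0.971, 0.137], [-0.981, -0.195, 0.028], [-0.0, -0.14, -0.99]]
ft_force: [-7.4, -0.7, 19.3]
finger_gap: 0.0393
```

Call:
step_arm(targets="0 0 0 0 0 -0.7 -1;0 0 0 0 0 0 0.3;0 0 0 0 0 0 0.3;0 0 0 0 0 0 0.4;0 0 0 0 0 0 0.4")

```text
time: 17.75
tcp_pos: [0.5825, -0.0505, -0.0063]
tool_rot: [[0.197, -0.971, 0.138], [-0.98, -0.195, 0.028], [-0.0, -0.141, -0.99]]
ft_force: [-0.4, 1.0, 0.2]
finger_gap: 0.0597
```

Call:
step_arm(targets="0 0 0 0 0 -25 0.4;0 0 0 -15 0 -40 0.4;0 0 0 -15 0 -40 1;0 0 0 0 0 0 1")

```text
time: 18.15
tcp_pos: [0.561, -0.0235, 0.0997]
tool_rot: [[0.195, -0.971, 0.135], [-0.981, -0.193, 0.028], [-0.001, -0.138, -0.99]]
ft_force: [-1.2, 0.2, -0.9]
finger_gap: 0.0849
```

Run:
```python
from h import *
import pickle
st=look('wrist','pics/w11.png');pickle.dump(st,open('w11.pkl','wb'))
crop('pics/w11.png','pics/w11a.png',190,130,430,310,3.3)
```

```text
(no output)
```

View pics/w11.png

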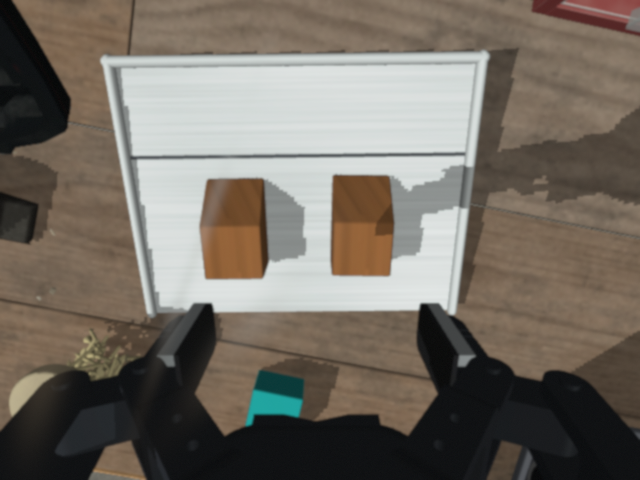

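View pics/w11a.png

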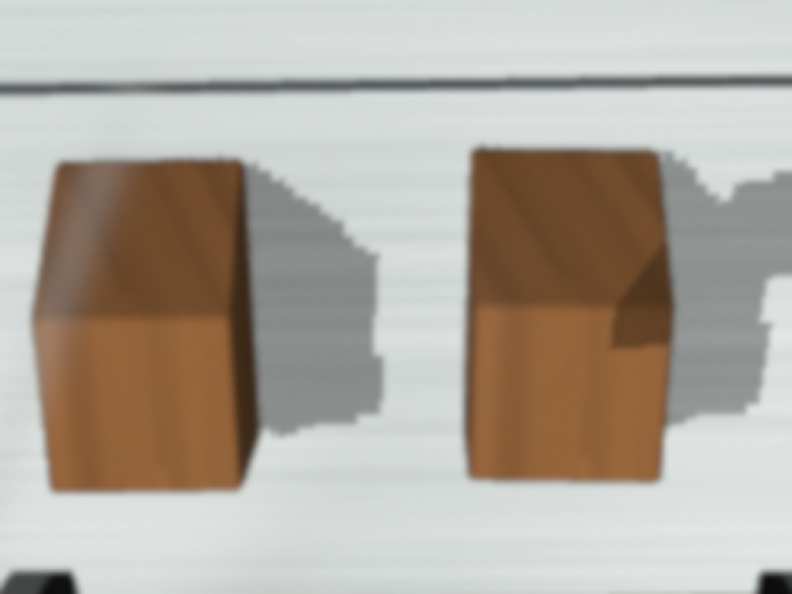

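Run:
```python
from h import *
S=cam('scene');D=cam('side')
print(ray(S,433.75,227.5,.046),ray(S,463,195,.046))
print(ray(D,270+462/3.6,170+172/3.6,.046),ray(D,270+447/3.6,170+85/3.6,.046))
```

```text
[ 0.41829356 -0.23325729  0.046     ] [ 0.41404812 -0.38306383  0.046     ]
[ 0.41638365 -0.22695336  0.046     ] [ 0.42063936 -0.37040484  0.046     ]
```

Run:
```python
from h import *
delta([.417,-.305,.12],tooldown(0))
```

```text
shift mm [247.6 190.9 -49.1] turn [-0.1159 -0.0927 -1.372 ] t 18.2
```

Call:
step_arm(targets="-0.012 -0.009 -0.137 25 20 -5 1;-0.012 -0.009 -0.137 22 23 -6 1;-0.012 -0.009 -0.137 19 26 -5 1;-0.012 -0.009 -0.137 15 28 -5 1;-0.012 -0.009 -0.137 11 30 -4 1")

```text
time: 18.7
tcp_pos: [0.4845, -0.169, 0.107]
tool_rot: [[0.788, -0.613, 0.056], [-0.615, -0.788, 0.039], [0.021, -0.065, -0.998]]
ft_force: [1.4, 0.6, -0.7]
finger_gap: 0.0853
```

Call:
step_arm(targets="-0.012 -0.009 -0.137 7 31 -3 1;-0.012 -0.009 -0.137 2 32 -2 1;-0.012 -0.009 -0.137 -2 32 -2 1;-0.012 -0.009 -0.137 -6 31 -1 1;-0.012 -0.009 -0.137 -10 30 0 1")

```text
time: 19.2
tcp_pos: [0.4122, -0.3198, 0.1049]
tool_rot: [[0.999, 0.051, -0.011], [0.051, -0.999, -0.001], [-0.011, 0.001, -1.0]]
ft_force: [-0.2, 0.6, 0.4]
finger_gap: 0.0852
```

Run:
```python
from h import *
delta([.417,-.305,.12],tooldown(0))
```

```text
shift mm [  5.4 -14.5 -15.2] turn [0.001  0.0112 0.0515] t 19.2
```

Call:
step_arm(targets="0.001 0.011 0.05 5 -14 -15 1;0 0 0 0 0 0 1")

```text
time: 19.4
tcp_pos: [0.4148, -0.309, 0.1178]
tool_rot: [[1.0, 0.006, -0.002], [0.006, -1.0, 0.001], [-0.002, -0.001, -1.0]]
ft_force: [-0.1, -0.0, -0.4]
finger_gap: 0.0854
```

Run:
```python
from h import *
import pickle
st=look('wrist','pics/w12.png');pickle.dump(st,open('w12.pkl','wb'));print(st['tcp_pos'])
```

```text
[ 0.4148012  -0.30898467  0.11783816]
```

View pics/w12.png

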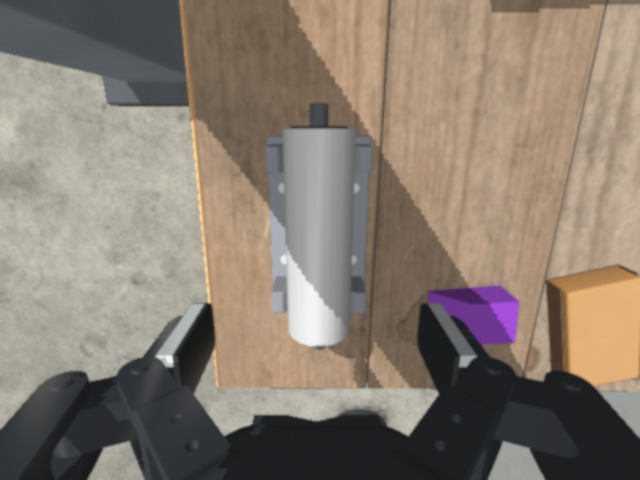

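```bash
python3 - <<'E'
from h import *
import pickle
st=pickle.load(open('w12.pkl','rb'));km=cam('wrist',st)
print(km[1][:3,:3].T@-km[1][:3,3])
print('ends z.07',ray(km,319.5,127,.07),ray(km,319.5,345,.07),'stub tip',ray(km,319.5,104,.046))
print('axis',ray(km,319.5,140,.046),ray(km,319.5,330,.046))
E
python3 -c "
from h import *
crop('pics/w12.png','pics/w12a.png',250,90,390,360,2.2)"
```

```text
[ 0.41470688 -0.22917922  0.2870161 ]
ends z.07 [ 0.41642944 -0.23001644  0.07      ] [ 0.41780143 -0.37894154  0.07      ] stub tip [ 0.41649055 -0.21606401  0.046     ]
axis [ 0.41669527 -0.23828584  0.046     ] [ 0.41801772 -0.38183415  0.046     ]
```

View pics/w12a.png

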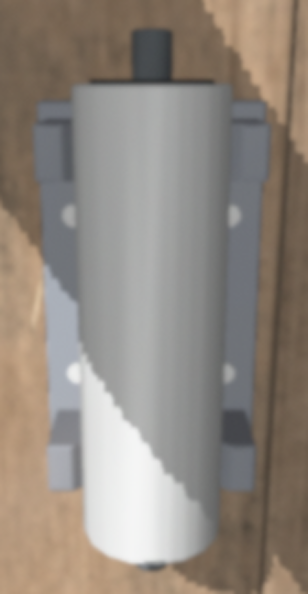

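```bash
cat > gr.py <<'E'
from h import *
delta([.4172,-.3045,-.004],tooldown(.009));s=state();print(s['ft_force'].round(1),s['finger_gap'])
E
python3 gr.py
```

```text
shift mm [  3.1  -4.8 121. ] turn [-0.0008  0.0032 -0.0001] t 19.45
[ 0.  -0.3 -0.8] 0.08534426308723629
```

Call:
step_arm(targets="-0.001 0.003 0 3 -5 20 1;0 0 0 0 0 20 1;0 0 0 0 0 10 1;0 0 0 0 0 0 1")

```text
time: 19.85
tcp_pos: [0.4173, -0.3045, 0.0627]
tool_rot: [[1.0, 0.011, -0.002], [0.011, -1.0, 0.001], [-0.002, -0.001, -1.0]]
ft_force: [-0.2, 0.2, 1.0]
finger_gap: 0.0854
```

```bash
python3 gr.py
```

```text
shift mm [ 0.1  0.1 66.7] turn [-0.0006  0.0019  0.0025] t 19.85
[-0.2  0.2  1. ] 0.08542071106537559
```

Call:
step_arm(targets="0 0.002 0.002 0 0 20 1;0 0 0 0 0 20 1;0 0 0 0 0 15 1;0 0 0 0 0 5 1;0 0 0 0 0 0 1")

```text
time: 20.35
tcp_pos: [0.4185, -0.3056, 0.0021]
tool_rot: [[1.0, 0.011, 0.001], [0.011, -1.0, -0.001], [0.001, 0.001, -1.0]]
ft_force: [0.5, -0.5, -0.5]
finger_gap: 0.0855
```

```bash
python3 gr.py
```

```text
shift mm [-1.3 -1.1  6.1] turn [ 0.0007 -0.0011  0.0021] t 20.35
[ 0.5 -0.5 -0.5] 0.08547844016420289
```

Call:
step_arm(targets="0.001 -0.001 0.002 -1.3 -1 5 1;0 0 0 0 0 0 -1;0 0 0 0 0 0 -1;0 0 0 0 0 0 -1;0 0 0 0 0 0 -1", grip_force=70)

```text
time: 20.85
tcp_pos: [0.4164, -0.3053, -0.0006]
tool_rot: [[1.0, 0.01, -0.0], [0.01, -1.0, -0.001], [-0.0, 0.001, -1.0]]
ft_force: [2.3, 0.2, -4.5]
finger_gap: 0.0462
```

Call:
step_arm(targets="0 0 0 0 0 0 -1;0 0 0 0 0 0 -1")

```text
time: 21.05
tcp_pos: [0.4164, -0.3052, -0.0004]
tool_rot: [[1.0, 0.01, -0.0], [0.01, -1.0, -0.001], [-0.0, 0.001, -1.0]]
ft_force: [0.0, -0.2, -5.8]
finger_gap: 0.0463
```

```bash
python3 gr.py; python3 -c "
from h import *
look('wrist','pics/w13.png')"
```

```text
shift mm [ 0.8 -0.7  3.6] turn [0.0012 0.0003 0.0011] t 21.05
[ 0.  -0.2 -5.8] 0.04631814388522875
```

View pics/w13.png

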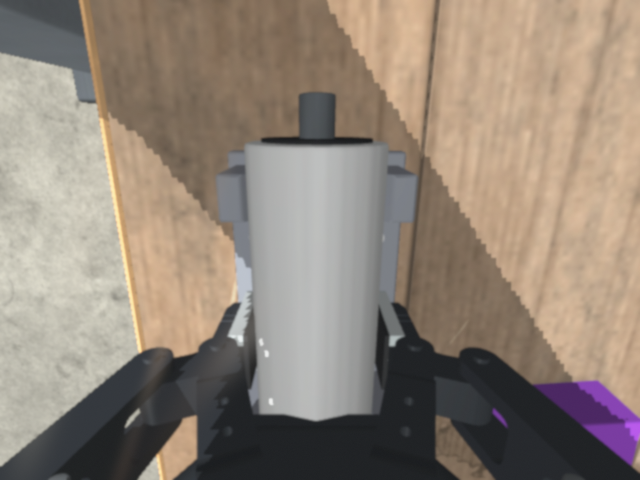

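Call:
step_arm(targets="0 0 0 0 0 -8 -1;0 0 0 0 0 -25 -1;0 0 0 0 0 -40 -1;0 0 0 0 0 -40 -1;0 0 0 0 0 -10 -1")

```text
time: 21.6
tcp_pos: [0.4153, -0.3036, 0.1263]
tool_rot: [[1.0, 0.01, -0.004], [0.01, -1.0, 0.003], [-0.004, -0.003, -1.0]]
ft_force: [0.8, -0.9, -6.9]
finger_gap: 0.0465
```

```bash
cat > rp.py <<'E'
import sys
from h import *
s,y,h=map(float,sys.argv[1:4])
G=np.diag([1,-1,-1.]) # tool axes in board axes
zr=float(sys.argv[4]) if len(sys.argv)>4 else -.047
Rt=RB@Rz(.007)@G
c=bpt(.03+s*np.cos(a8),y,h)   # roller centre
p=c-Rt@np.array([0,-.0007,zr])
print('target',p.round(4));delta(p,Rt);st=state();print(st['ft_force'].round(1),st['finger_gap'].round(4),st['tcp_pos'].round(4))
E
python3 rp.py .0015 0 .09
```

```text
target [0.6217 0.0015 0.0697]
shift mm [ 209.7 -302.8   56.6] turn [ 0.0098  0.1432 -0.2017] t 21.6Traceback (most recent call last):
  File "rp.py", line 9, in <module>
    print('target',p.round(4));delta(p,Rt);st=state();print(st['ft_force'].round(1),st['finger_gap'].round(4),st['tcp_pos'].round(4))
                                                                                    ^^^^^^^^^^^^^^^^^^^^^^
AttributeError: 'float' object has no attribute 'round'
```

Call:
step_arm(targets="0.001 0.014 -0.02 11 -15 0 -1;0.001 0.014 -0.02 19 -27 0 -1;0.001 0.014 -0.02 22 -29 0 -1;0.001 0.014 -0.02 23 -29 0 -1;0.001 0.014 -0.02 24 -28 0 -1")

```text
time: 22.1
tcp_pos: [0.508, -0.1665, 0.1281]
tool_rot: [[0.992, 0.11, 0.067], [0.109, -0.994, 0.012], [0.068, -0.005, -0.998]]
ft_force: [0.8, -0.4, -5.3]
finger_gap: 0.0465
```

Call:
step_arm(targets="0.001 0.014 -0.02 24 -28 0 -1;0.001 0.014 -0.02 25 -28 0 -1;0.001 0.014 -0.02 26 -27 0 -1;0.001 0.014 -0.02 26 -27 0 -1;0.001 0.014 -0.02 15 -20 0 -1")

```text
time: 22.6
tcp_pos: [0.603, -0.0084, 0.1331]
tool_rot: [[0.968, 0.216, 0.13], [0.213, -0.976, 0.035], [0.134, -0.006, -0.991]]
ft_force: [-0.1, -0.6, -4.5]
finger_gap: 0.0459
```

```bash
sed -i "s/st\['finger_gap'\].round(4)/st['finger_gap']/" rp.py; python3 rp.py .0015 0 .09
```

```text
target [0.6217 0.0015 0.0697]
shift mm [11.7 -5.3 65.6] turn [-0.0075  0.0052  0.005 ] t 22.6
[-0.1 -0.6 -4.5] 0.045942287257858136 [ 0.603  -0.0084  0.1331]
```

Call:
step_arm(targets="-0.007 0.005 0.005 12 -5 10 -1;0 0 0 0 0 25 -1;0 0 0 0 0 20 -1;0 0 0 0 0 0 -1")

```text
time: 23.0
tcp_pos: [0.6195, 0.0089, 0.0739]
tool_rot: [[0.967, 0.218, 0.131], [0.216, -0.976, 0.032], [0.135, -0.003, -0.991]]
ft_force: [-1.2, 0.7, -5.6]
finger_gap: 0.0463
```

```bash
python3 rp.py .0015 0 .05;  python3 -c "
from h import *
import pickle
pickle.dump(look('wrist','pics/w14.png'),open('w14.pkl','wb'))"
```

```text
target [0.6272 0.0026 0.03  ]
shift mm [ 0.2  7.9 44.2] turn [-0.0049  0.004   0.0076] t 23.0
[-1.2  0.7 -5.6] 0.0463169224337553 [0.6195 0.0089 0.0739]
```

View pics/w14.png

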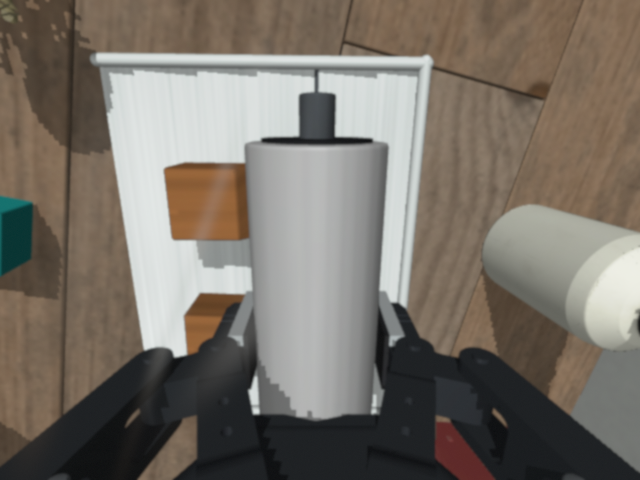

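Call:
step_arm(targets="-0.005 0.004 0.007 0 8 15 -1;0 0 0 0 0 20 -1;0 0 0 0 0 8 -1;0 0 0 0 0 0 -1")

```text
time: 23.45
tcp_pos: [0.6274, 0.0026, 0.0333]
tool_rot: [[0.968, 0.211, 0.138], [0.209, -0.977, 0.028], [0.141, 0.001, -0.99]]
ft_force: [0.4, 0.1, -5.4]
finger_gap: 0.0461
```

```bash
python3 rp.py .0015 0 .024
```

```text
target [0.6307 0.0034 0.0043]
shift mm [-0.7 -0.1 29.2] turn [ 0.0003 -0.002   0.0007] t 23.45
[ 0.4  0.1 -5.4] 0.046083473464477394 [0.6274 0.0026 0.0333]
```

Call:
step_arm(targets="0 -0.002 0 1.5 0 10 -1;0 0 0 0 0 8 -1;0 0 0 0 0 4 -1;0 0 0 0 0 0 -1")

```text
time: 23.85
tcp_pos: [0.6332, 0.0037, 0.0124]
tool_rot: [[0.968, 0.211, 0.139], [0.209, -0.977, 0.028], [0.141, 0.002, -0.99]]
ft_force: [0.1, -0.8, -5.4]
finger_gap: 0.0463
```

```bash
python3 rp.py .0015 0 .024
```

```text
target [0.6307 0.0034 0.0043]
shift mm [-3.6 -0.2  7.7] turn [ 0.001  -0.0023  0.0009] t 23.85
[ 0.1 -0.8 -5.4] 0.046345799623669 [0.6332 0.0037 0.0124]
```

Call:
step_arm(targets="0.001 -0.002 0 -2 0 3 -1;0 0 0 0 0 2 -1;0 0 0 0 0 0 -1")

```text
time: 24.15
tcp_pos: [0.632, 0.0033, 0.0072]
tool_rot: [[0.968, 0.211, 0.137], [0.209, -0.977, 0.028], [0.14, 0.001, -0.99]]
ft_force: [-0.3, 0.2, -4.9]
finger_gap: 0.046
```

```bash
python3 rp.py .0015 0 .024
```

```text
target [0.6307 0.0034 0.0043]
shift mm [-1.7 -0.3  2.7] turn [ 0.0001 -0.0006  0.0009] t 24.15
[-0.3  0.2 -4.9] 0.04603128124260835 [0.632  0.0033 0.0072]
```

Call:
step_arm(targets="0 0 0 0 0 1 -1;0 0 0 0 0 0.7 -1")

```text
time: 24.35
tcp_pos: [0.6324, 0.0034, 0.0056]
tool_rot: [[0.968, 0.211, 0.137], [0.209, -0.977, 0.028], [0.14, 0.001, -0.99]]
ft_force: [0.5, 0.2, -4.4]
finger_gap: 0.0461
```

Call:
step_arm(targets="0 0 0 0 0 0.6 -1;0 0 0 0 0 0 -1")

```text
time: 24.55
tcp_pos: [0.6326, 0.0034, 0.0051]
tool_rot: [[0.968, 0.211, 0.137], [0.209, -0.977, 0.028], [0.14, 0.001, -0.99]]
ft_force: [-0.4, 0.0, -4.9]
finger_gap: 0.0465
```

```bash
python3 rp.py .0015 0 .024; python3 -c "
from h import *
look('wrist','pics/w15.png');look('side','pics/d15.png');look('scene','pics/s15.png')
crop('pics/d15.png','pics/d15a.png',260,180,410,330,4)
crop('pics/s15.png','pics/s15a.png',240,180,400,320,4.5)"
```

```text
target [0.6307 0.0034 0.0043]
shift mm [-1.9 -0.4  0.5] turn [ 0.0003 -0.0012  0.0009] t 24.55
[-0.4  0.  -4.9] 0.04654091827663446 [0.6326 0.0034 0.0051]
```

View pics/d15a.png

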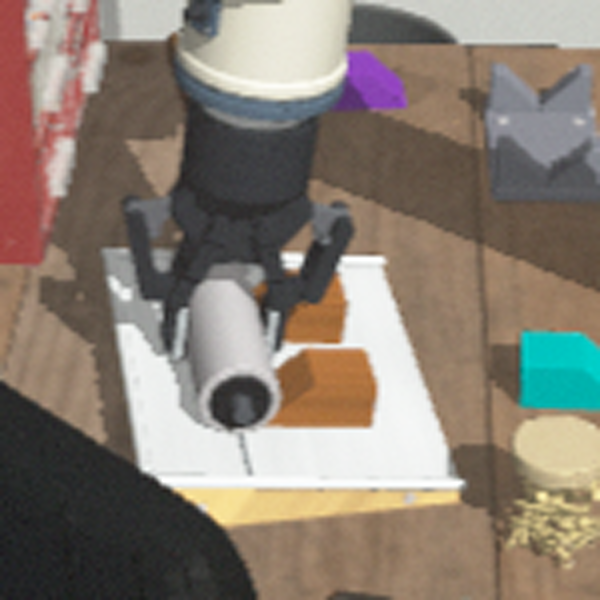

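View pics/s15a.png

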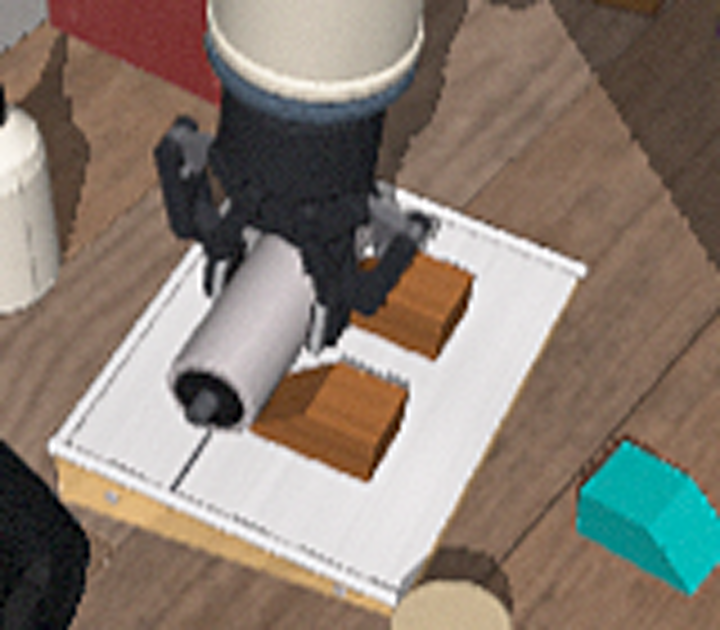

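Call:
step_arm(targets="0 0 0 0 0 0.7 -1;0 0 0 0 0 0.5 -1")

```text
time: 24.9
tcp_pos: [0.6327, 0.0034, 0.0049]
tool_rot: [[0.968, 0.211, 0.138], [0.209, -0.977, 0.028], [0.141, 0.002, -0.99]]
ft_force: [-4.8, -1.3, 9.0]
finger_gap: 0.0464
```

Call:
step_arm(targets="0 0 0 0 0 0.7 -1;0 0 0 0 0 0.5 -1")

```text
time: 25.1
tcp_pos: [0.6327, 0.0034, 0.0049]
tool_rot: [[0.968, 0.211, 0.138], [0.209, -0.977, 0.028], [0.141, 0.002, -0.99]]
ft_force: [-3.2, -1.0, 2.6]
finger_gap: 0.0466
```

Call:
step_arm(targets="0 0 0 0 0 -0.4 -1;0 0 0 -1 0 0 -1;0 0 0 -1 0 0 -1;0 0 0 0 0 0 -1")

```text
time: 25.5
tcp_pos: [0.6306, 0.0029, 0.005]
tool_rot: [[0.968, 0.211, 0.139], [0.209, -0.977, 0.028], [0.141, 0.002, -0.99]]
ft_force: [0.6, 0.1, -5.2]
finger_gap: 0.0462
```

```bash
python3 rp.py -.0012 0 .024
```

```text
target [0.6281 0.0028 0.0039]
shift mm [-2.6 -0.5  0.7] turn [ 0.0007 -0.0022  0.0011] t 25.5
[ 0.6  0.1 -5.2] 0.04616019992709469 [0.6306 0.0029 0.005 ]
```

Call:
step_arm(targets="0 0 0 -1 0 0 -1;0 0 0 -0.7 0 0 -1;0 0 0 0 0 0 -1")

```text
time: 25.8
tcp_pos: [0.6289, 0.0026, 0.0046]
tool_rot: [[0.968, 0.211, 0.139], [0.209, -0.977, 0.028], [0.141, 0.002, -0.99]]
ft_force: [-0.3, 0.7, -5.1]
finger_gap: 0.0463
```

Call:
step_arm(targets="0 0 0 -0.7 0 0 -1;0 0 0 0 0 0 -1")

```text
time: 26.0
tcp_pos: [0.6284, 0.0024, 0.0045]
tool_rot: [[0.967, 0.211, 0.139], [0.209, -0.977, 0.028], [0.142, 0.002, -0.99]]
ft_force: [-0.1, -0.8, -5.3]
finger_gap: 0.0462
```

```bash
python3 rp.py -.0012 0 .024
```

```text
target [0.6281 0.0028 0.0039]
shift mm [-0.3 -0.5  0.6] turn [ 0.0007 -0.0026  0.0011] t 26.0
[-0.1 -0.8 -5.3] 0.04621238087429391 [0.6284 0.0024 0.0045]
```

Not yet touching; continue in small steps.

Call:
step_arm(targets="0 0 0 -0.8 0 0 -1;0 0 0 0 0 0 -1")

```text
time: 26.2
tcp_pos: [0.6276, 0.0022, 0.0045]
tool_rot: [[0.967, 0.211, 0.139], [0.209, -0.977, 0.028], [0.142, 0.002, -0.99]]
ft_force: [0.1, -0.2, -5.9]
finger_gap: 0.0463
```

Call:
step_arm(targets="0 0 0 -0.8 0 0 -1;0 0 0 0 0 0 -1")

```text
time: 26.4
tcp_pos: [0.627, 0.002, 0.0044]
tool_rot: [[0.967, 0.211, 0.14], [0.209, -0.977, 0.028], [0.142, 0.002, -0.99]]
ft_force: [1.0, -0.2, -5.2]
finger_gap: 0.0462
```

Call:
step_arm(targets="0 0 0 -0.7 0 0 -1;0 0 0 0 0 0 -1")

```text
time: 26.6
tcp_pos: [0.6265, 0.0018, 0.0044]
tool_rot: [[0.967, 0.211, 0.14], [0.209, -0.977, 0.028], [0.143, 0.002, -0.99]]
ft_force: [-0.9, 0.2, -4.8]
finger_gap: 0.0463
```

Call:
step_arm(targets="0 0 0 -0.7 0 0 -1;0 0 0 0 0 0 -1")

```text
time: 26.8
tcp_pos: [0.6259, 0.0017, 0.0044]
tool_rot: [[0.967, 0.211, 0.14], [0.209, -0.977, 0.028], [0.143, 0.002, -0.99]]
ft_force: [0.1, -0.1, -4.5]
finger_gap: 0.0462
```

```bash
python3 rp.py -.0012 0 .024;python3 -c "
from h import *
look('wrist','pics/w16.png');look('scene','pics/s16.png')
crop('pics/s16.png','pics/s16a.png',260,220,350,300,7)"
```

```text
target [0.6281 0.0028 0.0039]
shift mm [ 2.3 -0.7  0.8] turn [ 0.0011 -0.0039  0.0011] t 26.8
[ 0.1 -0.1 -4.5] 0.046172409342519455 [0.6259 0.0017 0.0044]
```

View pics/s16a.png

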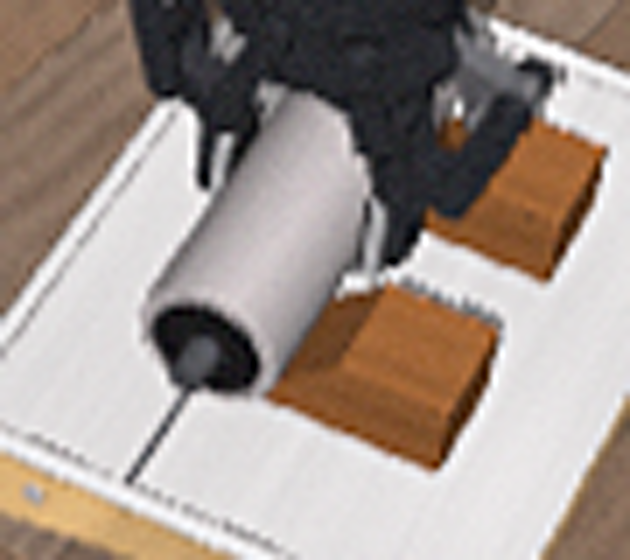

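View pics/w16.png

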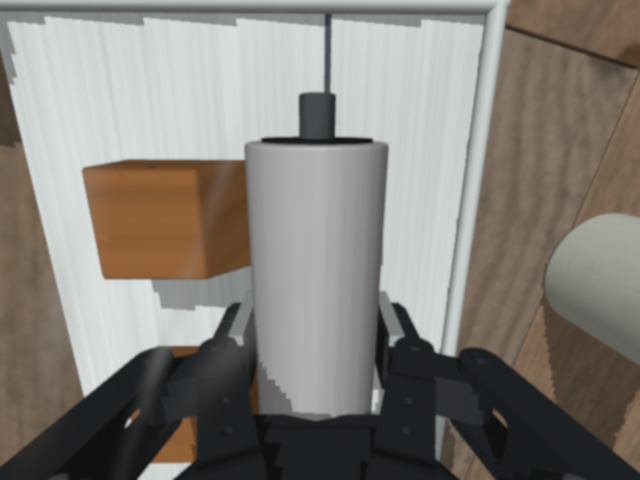

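Call:
step_arm(targets="0 0 0 2 0 -4 -1;0 0 0 0 0 -16 -1;0 0 0 0 0 -20 -1;0 0 0 0 0 -4 -1;0 0 0 0 0 0 -1")

```text
time: 27.4
tcp_pos: [0.6206, 0.0008, 0.0518]
tool_rot: [[0.967, 0.211, 0.139], [0.21, -0.977, 0.028], [0.142, 0.002, -0.99]]
ft_force: [0.9, 0.9, -5.1]
finger_gap: 0.0464
```

```bash
sed -i 's/Rz(.007)/Rz(.002)/' rp.py; python3 rp.py -.112 0 .068; python3 -c "
from h import *
import pickle
pickle.dump(look('wrist','pics/w17.png'),open('w17.pkl','wb'))"
```

```text
target [ 0.5147 -0.0208  0.0321]
shift mm [-109.8   -1.3    4.2] turn [ 0.0008 -0.0025  0.0062] t 27.4
[ 0.9  0.9 -5.1] 0.04644290472520566 [0.6206 0.0008 0.0518]
```

View pics/w17.png

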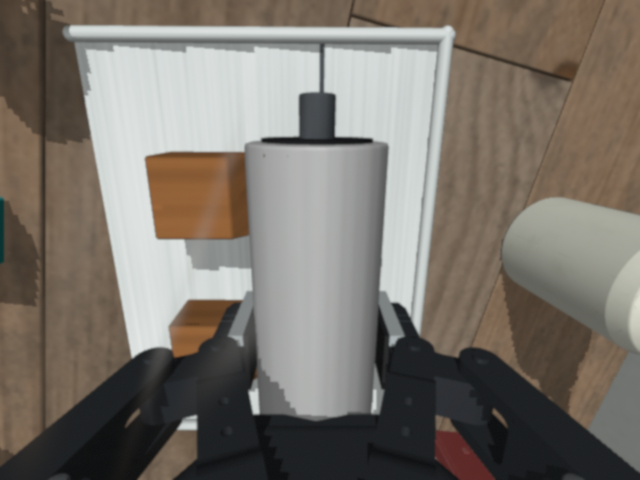

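Call:
step_arm(targets="0 -0.002 0.006 -20 -1 0 -1;0 0 0 -35 0 0 -1;0 0 0 -35 0 0 -1;0 0 0 -18 0 0 -1;0 0 0 0 0 0 -1")

```text
time: 27.95
tcp_pos: [0.5119, -0.0204, 0.034]
tool_rot: [[0.969, 0.206, 0.136], [0.204, -0.979, 0.028], [0.139, 0.001, -0.99]]
ft_force: [-0.4, 0.1, -5.3]
finger_gap: 0.0463
```

```bash
python3 rp.py -.112 0 .026; python3 -c "
from h import *
import pickle
pickle.dump(look('wrist','pics/w18.png'),open('w18.pkl','wb'))"
```

```text
target [ 0.5204 -0.0196 -0.0095]
shift mm [ 2.3  0.9 44.2] turn [0.0003 0.0004 0.0005] t 27.95
[-0.4  0.1 -5.3] 0.04626827020463285 [ 0.5119 -0.0204  0.034 ]
```

View pics/w18.png

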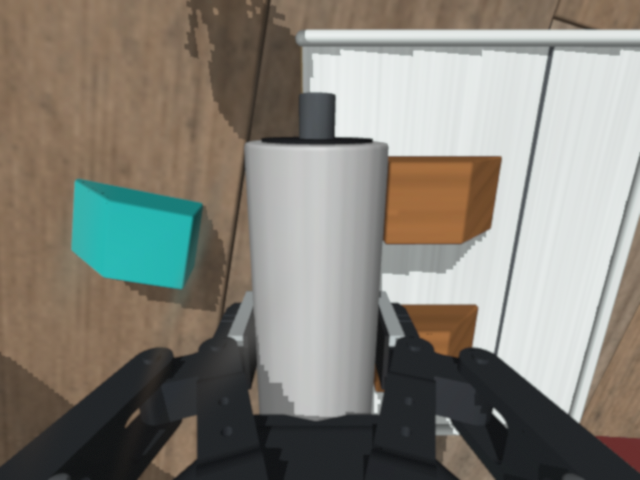

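Call:
step_arm(targets="0 0 0 3 1 12 -1;0 0 0 0 0 20 -1;0 0 0 0 0 6 -1;0 0 0 0 0 0 -1")

```text
time: 28.4
tcp_pos: [0.5269, -0.0198, -0.0056]
tool_rot: [[0.968, 0.206, 0.141], [0.205, -0.978, 0.027], [0.144, 0.003, -0.99]]
ft_force: [-2.2, 0.2, -4.4]
finger_gap: 0.0465
```

```bash
python3 rp.py -.1015 0 .0255
```

```text
target [ 0.5306 -0.0174 -0.0086]
shift mm [ 3.7 -1.6  3.5] turn [ 0.0024 -0.0046  0.0013] t 28.4
[-2.2  0.2 -4.4] 0.04654640446338172 [ 0.5269 -0.0198 -0.0056]
```

Call:
step_arm(targets="0.002 -0.004 0.001 0 -1 1.5 -1;0 0 0 1 0 0 -1;0 0 0 1 0 0 -1;0 0 0 0 0 0 -1")

```text
time: 28.8
tcp_pos: [0.5293, -0.018, -0.0064]
tool_rot: [[0.969, 0.206, 0.136], [0.204, -0.979, 0.028], [0.139, 0.0, -0.99]]
ft_force: [-2.3, -0.3, -6.2]
finger_gap: 0.0464
```

```bash
python3 rp.py -.1015 0 .0255
```

```text
target [ 0.5306 -0.0174 -0.0086]
shift mm [ 1.1 -0.3  2.3] turn [-0.0001  0.0002  0.0007] t 28.8
[-2.3 -0.3 -6.2] 0.0464119847223122 [ 0.5293 -0.018  -0.0064]
```

Call:
step_arm(targets="0 0 0 0.6 0 0 -1;0 0 0 0.5 0 0 -1;0 0 0 0 0 0 -1")

```text
time: 29.1
tcp_pos: [0.5306, -0.0178, -0.0057]
tool_rot: [[0.969, 0.206, 0.137], [0.204, -0.978, 0.028], [0.14, 0.001, -0.99]]
ft_force: [-1.5, -0.2, -7.3]
finger_gap: 0.0462
```

```bash
python3 rp.py -.1015 0 .0255; python3 -c "
from h import *
import pickle
pickle.dump(look('wrist','pics/w19.png'),open('w19.pkl','wb'))"
```

```text
target [ 0.5306 -0.0174 -0.0086]
shift mm [-0.3 -0.3  2.9] turn [ 0.0002 -0.0005  0.0008] t 29.1
[-1.5 -0.2 -7.3] 0.04624746455459048 [ 0.5306 -0.0178 -0.0057]
```

View pics/w19.png

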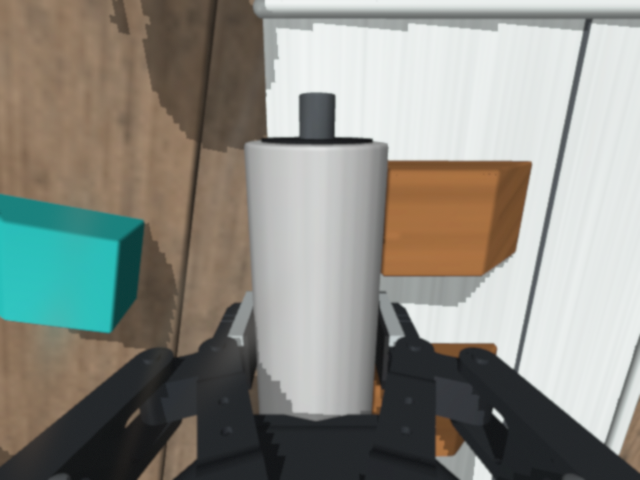

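Call:
step_arm(targets="0 0 0 -3 0 0 -1;0 0 0 -2 0 -15 -1;0 0 0 0 0 -20 -1;0 0 0 0 0 -12 -1;0 0 0 0 0 0 -1")

```text
time: 29.65
tcp_pos: [0.5193, -0.0205, 0.0416]
tool_rot: [[0.969, 0.206, 0.138], [0.204, -0.979, 0.028], [0.141, 0.001, -0.99]]
ft_force: [-0.6, 0.7, -5.1]
finger_gap: 0.0466
```

```bash
python3 rp.py .003 0 .065; python3 -c "
from h import *
import pickle
pickle.dump(look('wrist','pics/w20.png'),open('w20.pkl','wb'))
crop('pics/w20.png','pics/w20a.png',370,0,640,460,1.3)"
```

```text
target [0.6266 0.0025 0.0451]
shift mm [109.2  -0.4  12. ] turn [ 0.0008 -0.0021  0.0006] t 29.65
[-0.6  0.7 -5.1] 0.04657192451512086 [ 0.5193 -0.0205  0.0416]
```

View pics/w20.png

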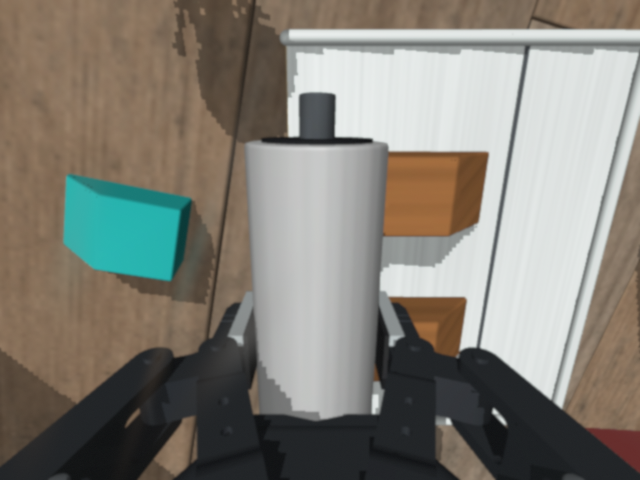

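Run:
```python
from h import *
import pickle
km=cam('wrist',pickle.load(open('w20.pkl','rb')))
b=lambda s,y,h: bpt(.03+s*np.cos(a8),y,h)
for n,p in [('line',b(0,.1165,0)),('line',b(0,-.04,0)),('thin2 +',b(-.0125,.0645,.003)),('thin2 -',b(-.0125,.0245,.003)),('thin1+',b(-.0125,-.0235,.003))]: print(n,proj(km,p).round(1))
```

```text
line [[525.5  46.5]]
line [[480.5 319.5]]
thin2 + [[488.  152.6]]
thin2 - [[477.4 223.7]]
thin1+ [[466.4 298.6]]
```

Call:
step_arm(targets="0 -0.002 0 20 0 0 -1;0 0 0 35 0 0 -1;0 0 0 35 0 0 -1;0 0 0 18 0 0 -1;0 0 0 0 0 0 -1")

```text
time: 30.2
tcp_pos: [0.6257, 0.0028, 0.052]
tool_rot: [[0.97, 0.205, 0.132], [0.203, -0.979, 0.029], [0.135, -0.001, -0.991]]
ft_force: [0.2, 0.5, -4.9]
finger_gap: 0.0466
```

```bash
python3 rp.py .004 0 .024
```

```text
target [0.6331 0.0039 0.0046]
shift mm [ 1.1  0.5 47.9] turn [-0.0012  0.0044 -0.0006] t 30.2
[ 0.2  0.5 -4.9] 0.04655386987703786 [0.6257 0.0028 0.052 ]
```

Call:
step_arm(targets="-0.001 0.004 0 1 0 12 -1;0 0 0 0 0 18 -1;0 0 0 0 0 8 -1;0 0 0 0 0 0 -1")

```text
time: 30.6
tcp_pos: [0.6286, 0.0042, 0.0085]
tool_rot: [[0.97, 0.205, 0.131], [0.203, -0.979, 0.029], [0.135, -0.002, -0.991]]
ft_force: [0.5, 0.4, -4.6]
finger_gap: 0.046
```

```bash
python3 rp.py .004 0 .024
```

```text
target [0.6331 0.0039 0.0046]
shift mm [3.8 1.3 4.4] turn [-0.0017  0.0047 -0.0008] t 30.6
[ 0.5  0.4 -4.6] 0.0459801487873478 [0.6286 0.0042 0.0085]
```

Call:
step_arm(targets="-0.002 0.005 -0.001 2 1.3 1.5 -1;0 0 0 0 0 1.5 -1;0 0 0 0 0 0 -1")

```text
time: 30.9
tcp_pos: [0.6304, 0.0031, 0.0055]
tool_rot: [[0.969, 0.205, 0.136], [0.203, -0.979, 0.028], [0.139, 0.0, -0.99]]
ft_force: [0.2, -0.3, -5.6]
finger_gap: 0.0467
```

```bash
python3 rp.py .0 0 .024
```

```text
target [0.6292 0.0031 0.0041]
shift mm [-1.3 -0.2  1.3] turn [ 0.0002  0.0002 -0.0001] t 30.9
[ 0.2 -0.3 -5.6] 0.04670424381765789 [0.6304 0.0031 0.0055]
```

Call:
step_arm(targets="0 0 0 0 0 0.7 -1;0 0 0 0 0 0 -1")

```text
time: 31.1
tcp_pos: [0.6309, 0.003, 0.0055]
tool_rot: [[0.969, 0.205, 0.137], [0.203, -0.979, 0.028], [0.14, 0.001, -0.99]]
ft_force: [-0.4, -0.9, -5.4]
finger_gap: 0.0461
```

Call:
step_arm(targets="0 0 0 -0.4 0 0.6 -1;0 0 0 0 0 0 -1")

```text
time: 31.3
tcp_pos: [0.6308, 0.0029, 0.0053]
tool_rot: [[0.969, 0.205, 0.138], [0.203, -0.979, 0.028], [0.141, 0.001, -0.99]]
ft_force: [0.4, -0.4, -6.5]
finger_gap: 0.0463
```

```bash
python3 rp.py .0 0 .024
```

```text
target [0.6292 0.0031 0.0041]
shift mm [-1.7 -0.5  1. ] turn [ 0.0009 -0.0017 -0.0001] t 31.3
[ 0.4 -0.4 -6.5] 0.04626890684211848 [0.6308 0.0029 0.0053]
```

Call:
step_arm(targets="0 -0.002 0 -0.8 0 0.6 -1;0 0 0 -0.4 0 0.5 -1")

```text
time: 31.5
tcp_pos: [0.6301, 0.0027, 0.0046]
tool_rot: [[0.969, 0.205, 0.137], [0.203, -0.979, 0.027], [0.14, 0.001, -0.99]]
ft_force: [-2.8, 1.1, 7.0]
finger_gap: 0.046
```

```bash
python3 rp.py .0 0 .024
```

```text
target [0.6292 0.0031 0.0041]
shift mm [-0.8 -0.5  0.4] turn [ 0.0011 -0.0005 -0.0001] t 31.5
[-2.8  1.1  7. ] 0.04604638235413725 [0.6301 0.0027 0.0046]
```

Call:
step_arm(targets="0 0 0 -0.5 0 -0.3 -1;0 0 0 -0.4 0 0 -1;0 0 0 0 0 0 -1")

```text
time: 31.8
tcp_pos: [0.6296, 0.0026, 0.0049]
tool_rot: [[0.969, 0.205, 0.138], [0.203, -0.979, 0.027], [0.14, 0.002, -0.99]]
ft_force: [-0.2, 0.6, -3.8]
finger_gap: 0.0464
```

```bash
python3 rp.py .0 0 .024
```

```text
target [0.6292 0.0031 0.0041]
shift mm [-0.3 -0.5  0.8] turn [ 0.0013 -0.0013 -0.    ] t 31.8
[-0.2  0.6 -3.8] 0.046416699112828995 [0.6296 0.0026 0.0049]
```

Call:
step_arm(targets="0 0 0 -0.3 0 0.6 -1;0 0 0 0 0 0.2 -1")

```text
time: 32.0
tcp_pos: [0.63, 0.0025, 0.0046]
tool_rot: [[0.969, 0.205, 0.139], [0.203, -0.979, 0.027], [0.142, 0.002, -0.99]]
ft_force: [-2.1, -0.2, 0.5]
finger_gap: 0.0462
```

Call:
step_arm(targets="0 0 0 0 0 0 0.12;0 0 0 0 0 0 0.16;0 0 0 0 0 0 0.2;0 0 0 0 0 0 0.24;0 0 0 0 0 0 0.28")

```text
time: 32.5
tcp_pos: [0.63, 0.0024, 0.0045]
tool_rot: [[0.969, 0.205, 0.139], [0.204, -0.979, 0.027], [0.142, 0.002, -0.99]]
ft_force: [0.3, -0.4, -0.3]
finger_gap: 0.0547
```

```bash
python3 rp.py .0 0 .024;python3 -c "
from h import *
look('wrist','pics/w21.png');look('scene','pics/s21.png')
crop('pics/s21.png','pics/s21a.png',260,220,350,300,7)"
```

```text
target [0.6292 0.0031 0.0041]
shift mm [-0.6 -0.9  0.4] turn [ 0.0018 -0.0025  0.    ] t 32.5
[ 0.3 -0.4 -0.3] 0.05470189406350189 [0.63   0.0024 0.0045]
```

View pics/w21.png

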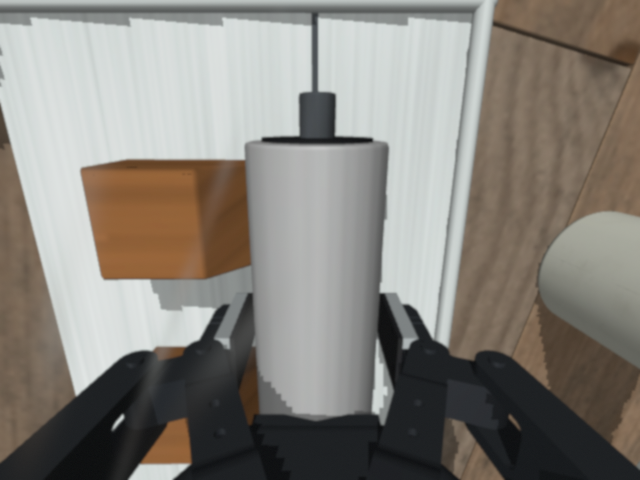

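View pics/s21a.png

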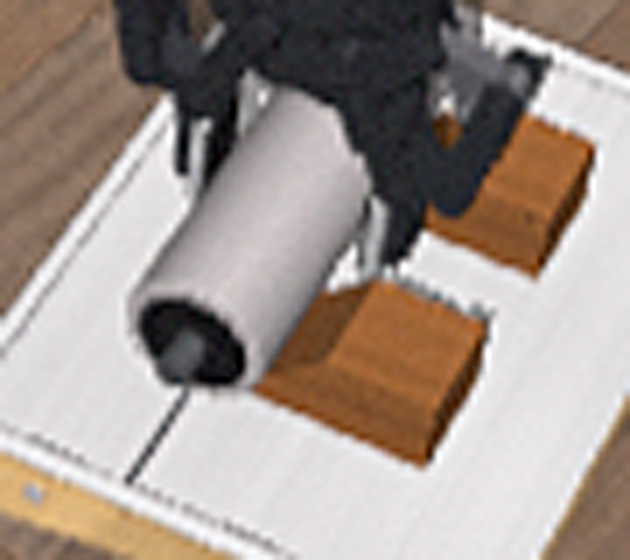

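Call:
step_arm(targets="0 0 0 0 0 0 0.35;0 0 0 0 0 0 0.45;0 0 0 0 0 0 0.55;0 0 0 0 0 0 0.55;0 0 0 0 0 0 0.55")

```text
time: 33.1
tcp_pos: [0.63, 0.0024, 0.0046]
tool_rot: [[0.969, 0.205, 0.139], [0.204, -0.979, 0.027], [0.142, 0.002, -0.99]]
ft_force: [0.4, 0.7, 0.3]
finger_gap: 0.0658
```

Call:
step_arm(targets="0 0 0 0 0 -8 0.55;0 0 0 0 0 -15 0.55;0 0 0 0 0 -25 0.55;0 0 0 0 0 -35 0.55;0 0 0 0 0 -40 0.55")

```text
time: 33.6
tcp_pos: [0.6095, -0.0008, 0.129]
tool_rot: [[0.97, 0.205, 0.132], [0.203, -0.979, 0.028], [0.135, -0.0, -0.991]]
ft_force: [0.8, 0.8, 0.2]
finger_gap: 0.0661
```

Call:
step_arm(targets="0 0 0 0 0 -30 0.55;0 0 0 0 0 0 0.55")

```text
time: 33.8
tcp_pos: [0.6069, -0.0021, 0.1677]
tool_rot: [[0.969, 0.205, 0.141], [0.203, -0.979, 0.027], [0.143, 0.003, -0.99]]
ft_force: [-0.2, 0.1, -0.3]
finger_gap: 0.0662
```

```bash
python3 -c "
from h import *
import pickle
pickle.dump(look('wrist','pics/w22.png'),open('w22.pkl','wb'));look('scene','pics/s22.png');look('side','pics/d22.png')
crop('pics/s22.png','pics/s22a.png',240,190,390,330,4.5)
crop('pics/d22.png','pics/d22a.png',270,210,400,320,5)"
```

```text
(no output)
```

View pics/w22.png

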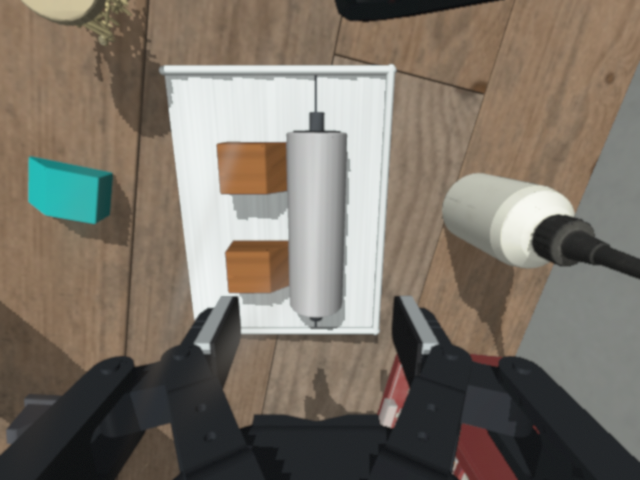

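View pics/s22a.png

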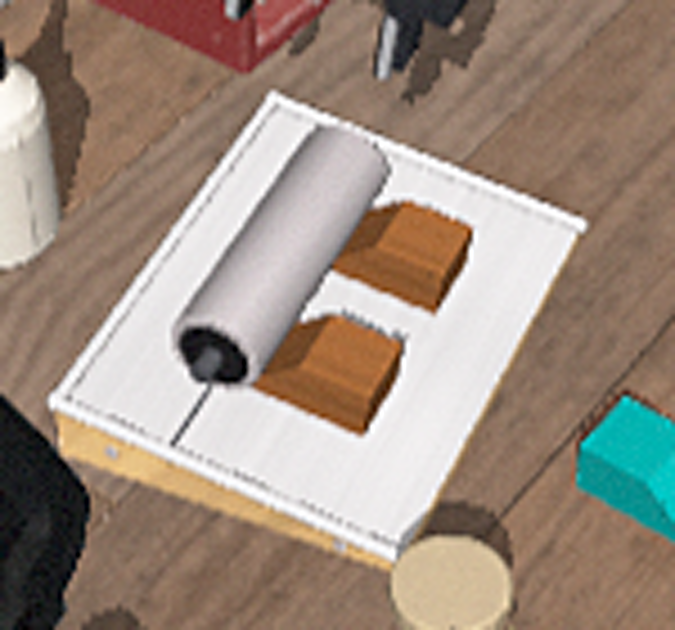

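View pics/d22a.png

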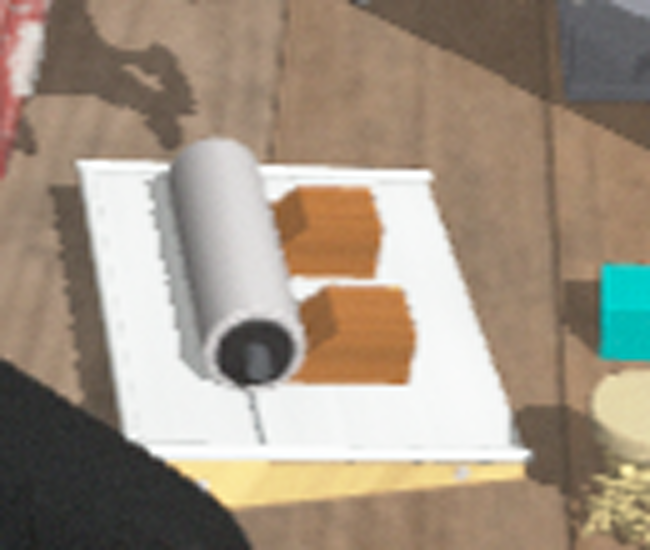

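Call:
step_arm(targets="0 0 0 0 0 0 0.55;0 0 0 0 0 0 0.55;0 0 0 0 0 0 0.55;0 0 0 0 0 0 0.55;0 0 0 0 0 0 0.55")

```text
time: 34.45
tcp_pos: [0.6032, -0.0015, 0.1591]
tool_rot: [[0.97, 0.205, 0.128], [0.203, -0.979, 0.028], [0.131, -0.001, -0.991]]
ft_force: [1.2, 0.2, 1.0]
finger_gap: 0.066
```

Run:
```python
from h import *
import pickle
st0=pickle.load(open('w22.pkl','rb'));km=cam('wrist',st0)
b=lambda s,y,h: bpt(.03+s*np.cos(a8),y,h)
for n,p in [('barrel+ top',b(0,.075,.048)),('barrel- top',b(0,-.075,.048)),('stub+',b(0,.09,.03)),('line+',b(0,.1165,0)),('line-',b(0,-.1165,0))]: print(n,proj(km,p).round(1))
st=look('wrist','pics/w23.png')
a=cv2.imread('pics/w22.png')[60:340,160:400].astype(int);c=cv2.imread('pics/w23.png')[60:340,160:400].astype(int)
print(np.abs(a-c).mean(),st0['tcp_pos']-st['tcp_pos'])
```

```text
barrel+ top [[314.8 130.2]]
barrel- top [[314.7 315.7]]
stub+ [[314.8 108.8]]
line+ [[314.8  75.4]]
line- [[314.6 327.4]]
21.92625992063492 [ 0.00365965 -0.00062976  0.00865768]
```

View pics/w23.png

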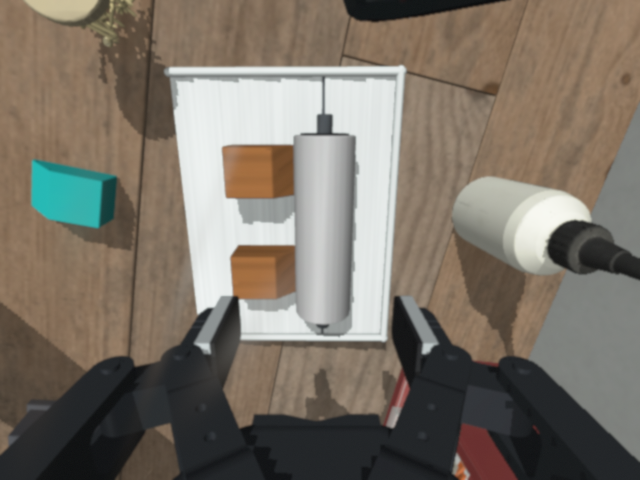

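```bash
python3 -c "
from plant import sign_off,state
print(state()['time'],state()['ft_force'].round(1));print(sign_off())"
```

```text
34.5 [ 0.3  0.1 -0.5]
the job is handed in; nothing more can be done
None
```

I set both wooden wedges on the board, thin ends uphill, about 44 mm either side of the middle. I then lowered the roller onto the board against them and let go. I handed the job in at 34.5 s, with the arm clear of everything.

**Last checks:** In the final wrist pictures the roller lies on the dark line to within about 1 to 2 mm, centred along it, against both wedges. It stayed there for about 0.7 s between two pictures. The second picture was shifted because the arm was still settling, so I compared them by eye. I saw no sign that the cup, jar, stapler, bottle or look-alikes were touched, though I took no measurements of them.

**What went wrong or disagreed:**
- **Finger tips:** they were about 31 mm further back than the description says. My first grasp closed in the air above a wedge, so I measured the offset and corrected for it.
- **First wedge:** it landed about 3 mm too far uphill, so I gripped it again and moved it.
- **Wedges pushed:** my first attempt to lay the roller pushed the wedges 3 mm or so downhill, because the contact force was too small to notice. Still holding the roller, I lifted it over and used it to press both wedge backs up to their mark. I measured their position again before laying the roller.

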